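Ready the measuring cup and open the cleaner's safety cap

TASK

Get the floor cleaner ready to dose at the shop counter. First turn the yellow measuring cup, left to dry mouth-down, mouth-up and set it down (do not drop it) so that it stands on the counter about where it was; then press the jug's red safety cap down, twist it anticlockwise until it is free, and lift it straight up off the neck without tipping, lifting or dragging the jug. Finish while still holding the cap level, straight above the mouth and a good 5 cm clear of it, and leave everything else on the counter alone.

Things in the scene. Friction and masses are not known exactly. Their poses are not given: they have to be found in the camera images.
- cup_mid (a point): Centre of the yellow square measuring cup: 54 x 54 mm outside, 75 mm from mouth to base, walls 2.5 mm, 50 g; half-way along its axis. Its z axis points from the mouth to the closed base: up at the start (mouth-down, centre 37.5 mm high), down once it stands mouth-up; x and y square to the side faces. On a flat side (centre 27 mm high) it lies still.
- cap_mid (a point): Centre of the red push-and-turn cap: 54 mm across, 28 mm tall, this point half-way up; 45 g; z up its axis, x to one of its two inner lugs. Closed, it is 2 mm below the jug's mouth, x along the jug's x. Press it down 5 mm, keep it down and turn it anticlockwise (seen from above): from 50 to 130 deg it lifts straight off. Unpressed it is locked; clockwise it is blocked.
- liner (a joint): Spring disc inside the cap, resting on the neck: how far the cap is pressed down, 0 (up, locked) to 0.0065 m (bottomed). The lugs clear their 3.5 mm notches beyond 0.004. The spring takes about 5 N to start, 12 N at 5 mm, 14 N at the bottom. Goes back to 0 when let up.
- jug_mouth (a point): Centre of the mouth of the white cleaner jug, 225 mm above its foot, on its axis; z up, x towards the loop handle. Round, 120 mm across up to 145 mm high, shoulder narrowing to a 34 mm neck at 194 mm; handle reaches 103 mm from the axis, up to 180 mm high. Blue label, about 2 kg, loose on the counter: its weight keeps it in place while the cap is pressed and turned.
- flask: Bystander, leave alone: red vacuum flask with a steel top, 70 mm across, 220 mm tall; the origin is the centre of its underside.
- spray: Bystander, leave alone: green trigger spray bottle with white head, 68 mm across, 200 mm tall; the origin is the centre of its underside.
- scrubber: Bystander, leave alone: wooden scrubbing brush lying on its blue bristles, 150 x 52 x 38 mm, long side along its x; the origin is the centre of its underside.
- tin: Bystander, leave alone: flat round shoe-polish tin, 68 mm across, 23 mm tall; the origin is the centre of its underside.
- parcel: Bystander, leave alone: brown cardboard parcel 150 x 110 x 70 mm; the origin is the centre of its underside.
- bowls: Bystander, leave alone: stack of four pastel bowls, 132 mm across, 84 mm tall; the origin is the centre of its underside.
- calculator: Bystander, leave alone: black desk calculator 150 x 80 x 16 mm; the origin is the centre of its underside.

How it is judged:
On the way, in this order (a step that is already met when the one before it is completed fails the run):
1. the measuring cup stands mouth-up on the counter, within 20 cm of where it was, let go, with the cap still on (angle between cup_mid's own z axis and vertical above 2.99 rad and height (world z) of cup_mid below 0.042 m and distance of cup_mid from where it was at the start of the episode below 0.2 m and contact force between cup and the fingers below 0.05 N and linear speed of cup below 0.02 m/s and z of cap_mid in the frame of jug_mouth below 0.004 m and horizontal distance between cap_mid and jug_mouth below 0.008 m), for 0.3 s.
2. the closed cap is pressed down at least 3 mm (z of cap_mid in the frame of jug_mouth below -0.005 m and horizontal distance between cap_mid and jug_mouth below 0.008 m and angle between the x axis of cap_mid and the x axis of jug_mouth, either way round below 0.35 rad), for 0.05 s.
3. the cap is turned by at least 40 degrees while still down on the neck (z of cap_mid in the frame of jug_mouth below 0.004 m and horizontal distance between cap_mid and jug_mouth below 0.008 m and angle between the x axis of cap_mid and the x axis of jug_mouth, either way round above 0.7 rad), for 0.05 s.
At the end, for the whole second after the job is handed in: Fingers hold the cap (over 1 N), foot 30 to 186 mm above the mouth, within 40 mm of the axis, level within 20 deg, not touching the jug; jug upright on the counter, moved under 50 mm; cup stands mouth-up on the counter within 0.2 m of its start, released, at rest (z of cap_mid in the frame of jug_mouth between 0.044 and 0.2 m and horizontal distance between cap_mid and jug_mouth below 0.04 m and angle between cap_mid's own z axis and vertical below 0.35 rad and contact force between cap and the fingers above 1 N and contact force between cap and jug below 0.05 N and angle between jug_mouth's own z axis and vertical below 0.06 rad and height (world z) of jug_mouth below 0.229 m and distance of jug_mouth from where it was at the start of the episode below 0.05 m and angle between cup_mid's own z axis and vertical above 2.99 rad and height (world z) of cup_mid below 0.042 m and distance of cup_mid from where it was at the start of the episode below 0.2 m and contact force between cup and the fingers below 0.05 N and linear speed of cup below 0.02 m/s); the arm keeps its last pose, push and grip.
It fails at once if the jug is tipped (over 11 deg), lifted (over 10 mm) or shifted more than 50 mm (angle between jug_mouth's own z axis and vertical above 0.2 rad or height (world z) of jug_mouth above 0.235 m or distance of jug_mouth from where it was at the start of the episode above 0.05 m).
It fails at once if the measuring cup is let go in the air, more than about 3 cm up (height (world z) of cup_mid above 0.075 m and contact force between cup and the fingers below 0.02 N).
It fails at once if a bystander is shifted more than 30 mm or knocked over (distance of any of flask, spray, scrubber, tin, parcel, bowls, calculator from where it was at the start of the episode above 0.03 m or angle between any of flask, spray, scrubber, tin, parcel, bowls, calculator's own z axis and vertical above 0.4 rad).
It also fails if it takes over 72 s, if anything falls off the work surface, if the arm or the gripper's body presses on something with over 40 N, if the wrist force passes 120 N, or if a joint passes its speed limit or range.

ROBOT

A 7-joint arm with a two-finger parallel gripper is mounted at the origin on the work surface. World frame = base frame: x ahead of the robot, y to its left, z up, the work surface at z = 0. Lengths are in m, angles in rad, forces in N, time in s.
With the tool pointing down it reaches from about 0.4 to 0.85 m from the base axis. Payload 10.4 kg.
Tool frame: the origin (TCP) lies midway between the tips of the shut fingers; the grasp point (between the pads) lies 19 mm behind it; z points along the fingers, y is the direction in which the jaws open and shut (so a half turn about z gives the same grasp; the last joint's range is limited). The gripper opens to 87 mm and grips with 3 to 60 N. Pads are 19 mm wide; open, the fingers measure 117 mm over their backs; the gripper's body (75 mm by 190 mm) begins 51 mm behind the grasp point.
Start: joints at [1.124, 0.332, -0.065, 1.46, 0.022, 1.35, -0.088], TCP at [0.257, -0.57, 0.223] pointing down, gripper open.
Joint ranges: [-2.6, 2.6], [-0.5, 2.12], [-1.47, 1.34], [0.16, 2.42], [-1.27, 4.41], [0.06, 2.06], [-2.6, 2.6]. Speed limits (rad/s): [2.22, 2.22, 2.79, 2.79, 3.14, 3.14, 3.14].

INTERFACE

Orientations are given as a unit quaternion [x, y, z, w].
In Python, from bench import r gives the robot as it stands.
- The arm moves only by the tool step_arm, never from a script. Its argument "increments" is a list of rows, each a list of 2 entries, a list of its own where there are three numbers: the shift along the tool's x, y, z in m, then the turn, a rotation vector about the tool's x, y, z in rad. A call has 1 to 5 rows; each row is the pose to reach, as a shift and turn from the pose measured when the call began, along the tool's axes at that moment; what a row does not reach only later rows make up. A row lasts 1/10 s, in which the tool goes at most 50 mm and 8.59 degrees, less where a joint would pass 70% of its speed; a pose out of reach is approached as far as the arm can. A call with a gripper value outside its range is refused whole. "hand" is the closure, from -1 (fully open) to 1 (shut), so that 0 is half open, set as the call begins (left out, the last holds). The fingers move at their own pace and stop on an object; "grip_force" is the grip in N (left out, the last holds). Time passes only in rows, so rows that repeat a pose let the fingers close. It gives the time, the measured TCP pose, the force and the opening at its end, in the units of the state.
- r.read_state(): the state, without advancing time (a new reading comes with each control period).
- r.camera(name): name is "scene" or "top"; returns a dict with "pixels" (420x560x3 uint8, blue, green, red), "camera_matrix" (3x3 intrinsics, pixels), "extrinsics" (4x4, takes a point from camera to world coordinates). Camera axes: x right, y up, looking along -z (the intrinsics and any distortion apply to the point x, -y, -z); pixel columns grow to the right and rows downward; lengths in m; the calibration is good to about 2 mm. A picture is of the moment at which its call begins. There is no depth.
- r.close_job(): hands the job in, once; it reports no verdict.
The state is a dict: "time": time; "joint_positions": joint angles; "joint_vel": joint speeds; "joint_torque": joint torques, N m; "ee_pos": TCP position; "eef_rot": TCP orientation; "ft_force": force on the tool from outside, world axes, zero at the start; "torque": the same for the moment, N m; "width": finger opening in m.
Only numpy, scipy, OpenCV 4.12 (cv2) and the standard library are available. Lean on these libraries where they do the work, as an engineer would, in place of code of your own. Each camera call takes 0.05 s, during which the arm holds its last target.

## Working session

There is one attempt and no reset: what is moved stays moved. The work goes in short steps, Python scripts to look and compute and a tool call to move; the robot and the scene stay as the last step left them, time stands still between calls to the robot, and variables do not carry over. Pictures are saved under pics/ and viewed, and the job is handed in when it is done.

Besides the shell and the picture viewer there is one more tool, called after "Call:" by a JSON object that holds its "api" and its "payload". step_arm: Moves the arm, as the interface text tells. Its arguments: {"type":"object","properties":{"increments":{"type":"array"},"hand":{"type":"number"},"grip_force":{"type":"number"}},"required":["increments"]}

```bash
ls; mkdir -p pics; python3 - <<'E'
from bench import r
import cv2,numpy as np
s=r.read_state()
for k in s: print(k,np.round(s[k],4))
for n in("scene","top"):
    c=r.camera(n); cv2.imwrite(f"pics/{n}0.png",c["pixels"]); np.savez(f"{n}0.npz",**c)
    print(n,c["camera_matrix"],c["extrinsics"].round(4), [k for k in c])
E
```

```text
pics
time 0.0
joint_positions [ 1.1244  0.3329 -0.0647  1.4609  0.0216  1.3499 -0.0885]
joint_vel [ 0.0002  0.0003 -0.0004 -0.0014 -0.0001  0.0011 -0.0009]
joint_torque [ 0.00000e+00 -6.23251e+01  2.47000e-02 -3.89891e+01 -6.14000e-02
  3.99000e-02  1.00000e-04]
ee_pos [ 0.2569 -0.5694  0.2218]
eef_rot [ 9.776e-01  2.104e-01 -2.000e-04 -7.000e-04]
ft_force [ 1.4009  0.1829 -0.2553]
torque [-0.0166 -0.0028 -0.0092]
width 0.0871
scene [[518.36677185   0.         285.96392343]
 [  0.         518.36677185 205.39184663]
 [  0.           0.           1.        ]] [[-0.2248 -0.7987  0.5582  1.4677]
 [ 0.9743 -0.1779  0.1379  0.2255]
 [-0.0108  0.5749  0.8182  1.4456]
 [ 0.      0.      0.      1.    ]] ['pixels', 'camera_matrix', 'extrinsics']
top [[530.65215757   0.         274.78270497]
 [  0.         530.65215757 214.22212992]
 [  0.           0.           1.        ]] [[-1.8800e-02  9.9620e-01 -8.5100e-02  4.4860e-01]
 [-9.9980e-01 -1.8100e-02  9.7000e-03 -1.2000e-03]
 [ 8.1000e-03  8.5200e-02  9.9630e-01  1.6277e+00]
 [ 0.0000e+00  0.0000e+00  0.0000e+00  1.0000e+00]] ['pixels', 'camera_matrix', 'extrinsics']
```

View pics/scene0.png

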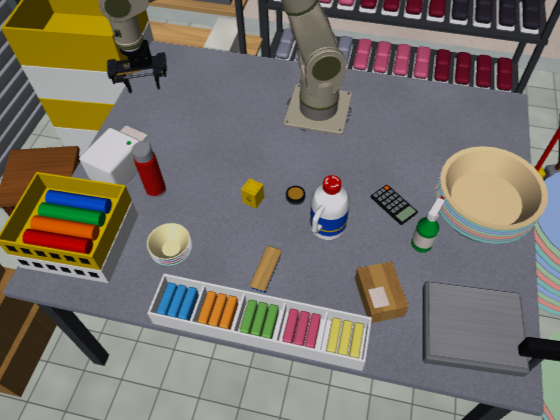

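View pics/top0.png

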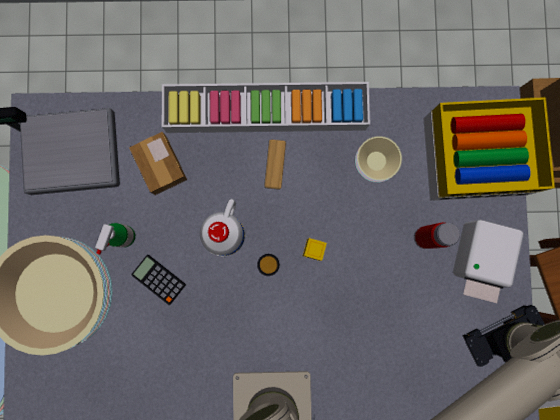

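The top view shows the yellow cup at about (316,249), the red cap at (218,232) with the handle towards (230,208), and the tin at (268,265). Next I measure them.

```bash
cat > h.py <<'E'
import cv2,numpy as np
def ray(c,uv):
    K=c["camera_matrix"];T=c["extrinsics"]
    uv=np.atleast_2d(uv).astype(float)
    d=np.c_[(uv[:,0]-K[0,2])/K[0,0],-(uv[:,1]-K[1,2])/K[1,1],-np.ones(len(uv))]
    return T[:3,3],d@T[:3,:3].T
def plane(c,uv,z):
    o,d=ray(c,uv); return o+d*((z-o[2])/d[:,2])[:,None]
def cross(c1,uv1,c2,uv2):
    o1,d1=ray(c1,uv1);o2,d2=ray(c2,uv2);d1=d1[0];d2=d2[0]
    t=np.linalg.lstsq(np.c_[d1,-d2],o2-o1,rcond=None)[0]
    return o1+d1*t[0],o2+d2*t[1]
def mask(c,lo,hi,roi=None):
    h=cv2.cvtColor(c["pixels"],cv2.COLOR_BGR2HSV)
    m=cv2.inRange(h,np.array(lo),np.array(hi))
    if roi is not None:
        k=np.zeros_like(m);x0,y0,x1,y1=roi;k[y0:y1,x0:x1]=255;m&=k
    return m
def big(m):
    cs,_=cv2.findContours(m,cv2.RETR_EXTERNAL,cv2.CHAIN_APPROX_NONE)
    return max(cs,key=cv2.contourArea)
E
python3 - <<'E'
from h import *
T=dict(np.load("top0.npz"));S=dict(np.load("scene0.npz"))
# crops
def crop(c,x0,y0,x1,y1,n):
    cv2.imwrite(n,cv2.resize(c["pixels"][y0:y1,x0:x1],None,fx=6,fy=6,interpolation=cv2.INTER_CUBIC))
crop(T,200,190,333,280,"pics/tc.png");crop(S,236,160,360,250,"pics/sc.png")
m=mask(T,(20,120,60),(35,255,255),(295,230,340,270));k=big(m)
print("cup area",cv2.contourArea(k)); rr=cv2.minAreaRect(k);print(rr)
b=cv2.boxPoints(rr);print(plane(T,b,0.075).round(4));print(plane(T,[rr[0]],0.075))
h=cv2.cvtColor(T["pixels"],cv2.COLOR_BGR2HSV);print(h[249,300:332].tolist())
r1=mask(T,(0,120,60),(8,255,255),(195,205,245,260))|mask(T,(172,120,60),(180,255,255),(195,205,245,260))
k=big(r1);print("cap",cv2.minEnclosingCircle(k),cv2.fitEllipse(k)); e=cv2.fitEllipse(k)
print(plane(T,[e[0]],0.237))
m=mask(T,(0,60,40),(25,255,255),(250,250,290,285));k=big(m);print("tin",plane(T,[cv2.minEnclosingCircle(k)[0]],0.023),cv2.minEnclosingCircle(k))
E
```

```text
cup area 346.0
((314.1576843261719, 249.08847045898438), (20.172332763671875, 19.55838966369629), 15.255118370056152)
[[ 0.4578 -0.0929  0.075 ]
 [ 0.5125 -0.1093  0.075 ]
 [ 0.4959 -0.1659  0.075 ]
 [ 0.4413 -0.1493  0.075 ]]
[[ 0.47682599 -0.12934329  0.075     ]]
[[120, 30, 103], [120, 29, 106], [115, 32, 104], [122, 32, 105], [21, 94, 73], [24, 255, 81], [25, 255, 160], [25, 255, 181], [23, 255, 173], [24, 255, 177], [25, 255, 178], [25, 255, 177], [25, 255, 176], [25, 255, 179], [25, 255, 179], [25, 255, 175], [25, 255, 176], [25, 255, 177], [25, 255, 178], [25, 255, 177], [25, 255, 176], [24, 255, 166], [23, 255, 172], [24, 255, 178], [25, 255, 178], [17, 56, 119], [120, 40, 108], [116, 35, 108], [123, 29, 105], [118, 28, 108], [120, 25, 110], [123, 29, 105]]
cap ((218.0, 231.5), 10.30786418914795) ((218.03526306152344, 231.5), (19.544212341308594, 20.048906326293945), 90.0)
[[0.52458363 0.13490626 0.237     ]]
tin [[0.4348428  0.00634993 0.023     ]] ((268.06097412109375, 264.243896484375), 9.109989166259766)
```

```bash
ls pics
```

```text
sc.png
scene0.png
tc.png
top0.png
```

View pics/tc.png

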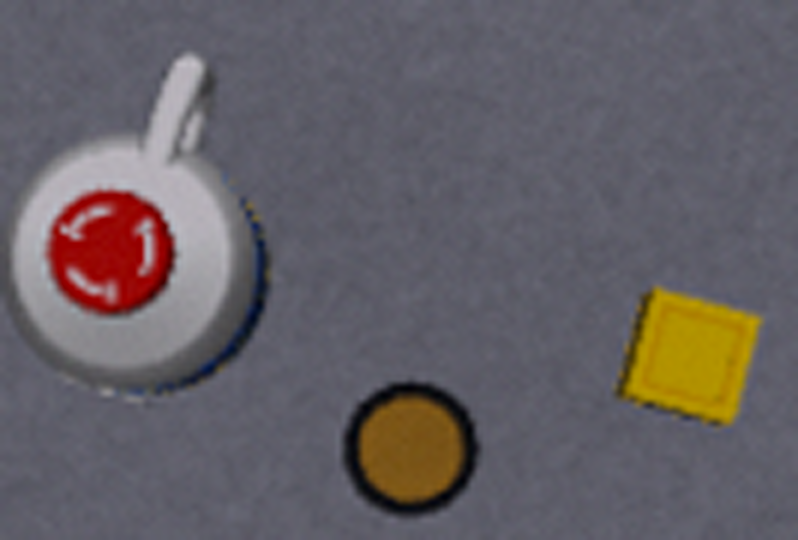

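View pics/sc.png

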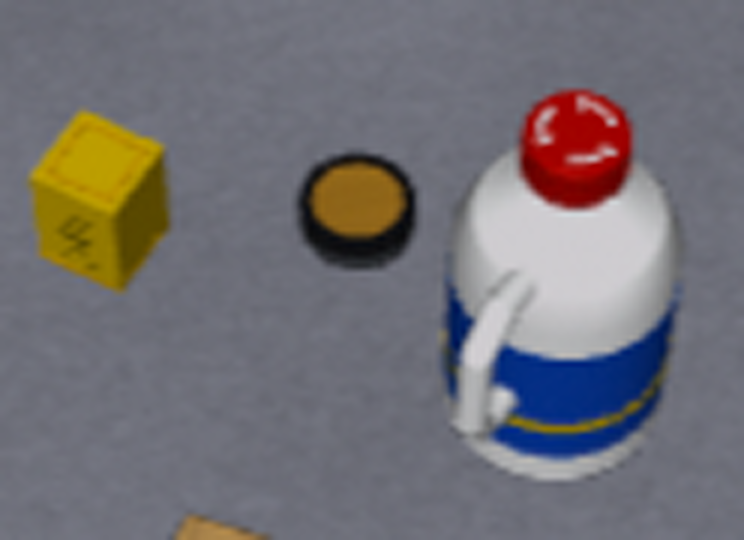

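```bash
python3 - <<'E'
from h import *
T=dict(np.load("top0.npz"));S=dict(np.load("scene0.npz"))
f=lambda p,o:(np.array(p,float)+.5)/6-.5+o
q=f([(655,288),(762,317),(734,424),(630,395)],(200,190))
P=plane(T,q,.075);print(P.round(4),P.mean(0));
e=np.diff(np.r_[P,P[:1]],axis=0);print(np.hypot(e[:,0],e[:,1]),np.degrees(np.arctan2(e[:,1],e[:,0])))
q=f([(85,111),(163,147),(115,208),(33,174)],(236,160))
P=plane(S,q,.075);print(P.round(4),P.mean(0));
e=np.diff(np.r_[P,P[:1]],axis=0);print(np.hypot(e[:,0],e[:,1]),np.degrees(np.arctan2(e[:,1],e[:,0])))
q=f([(120,290)],(236,160)); print('bottom corner',plane(S,q,0))
# cap
q=f([(577,138)],(236,160));print(plane(S,q,.237)); print(cross(T,(218.03,231.5),S,q[0]))
q=f([(190,55)],(200,190));print("handle",plane(T,q,.17))
from bench import r
from scipy.spatial.transform import Rotation as R
s=r.read_state();print(R.from_quat(s['eef_rot']).as_matrix().round(3))
E
```

```text
[[ 0.5107 -0.1144  0.075 ]
 [ 0.4956 -0.1662  0.075 ]
 [ 0.4439 -0.1512  0.075 ]
 [ 0.4589 -0.1009  0.075 ]] [ 0.47729563 -0.13316243  0.075     ]
[0.05400759 0.05384895 0.05244141 0.0535178 ] [-106.23826724  163.78715422   73.37408048  -14.5344123 ]
[[ 0.4498 -0.1494  0.075 ]
 [ 0.4649 -0.1004  0.075 ]
 [ 0.5113 -0.1156  0.075 ]
 [ 0.4987 -0.1658  0.075 ]] [ 0.48118097 -0.13280135  0.075     ]
[0.05127621 0.04881957 0.05180767 0.05150653] [  72.87099835  -18.09259225 -104.16613377  161.44340777]
bottom corner [[ 0.51412353 -0.11655758  0.        ]]
[[0.5341183  0.13470714 0.237     ]]
(array([0.52517545, 0.13597942, 0.22617269]), array([0.52561453, 0.13387999, 0.22599127]))
handle [[0.61811    0.10411469 0.17      ]]
[[ 0.912  0.411 -0.001]
 [ 0.411 -0.912  0.001]
 [-0.    -0.001 -1.   ]]
```

```bash
cat >> h.py <<'E'
from scipy.spatial.transform import Rotation as R
def rot(az,tilt,ysign=-1,twist=0):
    """tool pointing down, tilt deg>0 = pointing outward along az deg; y = ysign*et"""
    a=np.radians(az);t=np.radians(tilt)
    er=np.array([np.cos(a),np.sin(a),0]);et=np.array([-np.sin(a),np.cos(a),0])
    z=np.sin(t)*er-np.cos(t)*np.array([0,0,1.]);y=ysign*et;x=np.cross(y,z)
    return R.from_matrix(np.c_[x,y,z])
def go(g,Rt):
    "g = grasp point target"
    from bench import r
    s=r.read_state();R0=R.from_quat(s['eef_rot']);p=np.array(s['ee_pos'])
    pt=np.array(g)+0.019*Rt.as_matrix()[:,2]
    sh=R0.inv().apply(pt-p);rv=(R0.inv()*Rt).as_rotvec()
    print("shift",sh.round(4),"rot",rv.round(3),"rows",round(max(np.linalg.norm(sh)/.05,np.degrees(np.linalg.norm(rv))/8.59),1),"|t",round(s['time'],2),"j",np.round(s['joint_positions'],2))
def st():
    from bench import r
    s=r.read_state();R0=R.from_quat(s['eef_rot']).as_matrix()
    print("t",s['time'],"tcp",np.round(s['ee_pos'],4),"grasp",np.round(s['ee_pos']-0.019*R0[:,2],4),"F",np.round(s['ft_force'],2),"M",np.round(s['torque'],2),"w",round(s['width'],4),"j",np.round(s['joint_positions'],2));print(R0.round(3).tolist())
CUP=np.array([.479,-.133]);AZ=-16.2
er=np.array([np.cos(np.radians(AZ)),np.sin(np.radians(AZ)),0])
E
python3 - <<'E'
from h import *
go([.45,-.2,.32],rot(AZ,0)); go([.45,-.2,.32],rot(AZ,0,1))
S=dict(np.load("scene0.npz"));T=dict(np.load("top0.npz"))
for lo,hi in(((0,120,60),(8,255,255)),):
  m=mask(S,lo,hi,(315,165,350,205))|mask(S,(172,120,60),(180,255,255),(315,165,350,205));k=big(m);x,y,w,h=cv2.boundingRect(k);print(x,y,w,h)
  # silhouette mid -> axis center
  mm=cv2.moments(k);c=(mm['m10']/mm['m00'],mm['m01']/mm['m00']);print(c,cross(T,(218.03,231.5),S,c))
E
```

```text
shift [ 0.3279 -0.2574 -0.0789] rot [-0.001  0.     0.707] rows 8.5 |t 0.1 j [ 1.12  0.33 -0.06  1.46  0.02  1.35 -0.09]
shift [ 0.3279 -0.2574 -0.0789] rot [-1.000e-03 -2.000e-03 -2.435e+00] rows 16.2 |t 0.1 j [ 1.12  0.33 -0.06  1.46  0.02  1.35 -0.09]
323 175 18 20
(331.47940074906364, 184.334581772784) (array([0.52559681, 0.136734  , 0.21846066]), array([0.52624259, 0.13366119, 0.21819529]))
```

Call:
{"api": "step_arm", "payload": {"increments": [[[0,0,-0.08],[0,0,0.14]],[[0.08,-0.06,-0.08],[0,0,0.28]],[[0.16,-0.13,-0.08],[0,0,0.42]],[[0.24,-0.19,-0.08],[0,0,0.56]],[[0.33,-0.26,-0.08],[0,0,0.707]]], "hand": -1}}

```text
time: 0.6
ee_pos: [0.3469, -0.3956, 0.2955]
eef_rot: [0.99, -0.139, -0.0, -0.001]
ft_force: [2.0, -0.0, 0.2]
width: 0.0871
```

```bash
python3 - <<'E'
from h import *
st()
for d in (-45,):
    Rt=rot(AZ,d); z=Rt.as_matrix()[:,2]; g=np.r_[CUP,.04]-.13*z
    print(g);go(g,Rt)
E
```

```text
t 0.6 tcp [ 0.3469 -0.3956  0.2955] grasp [ 0.3469 -0.3956  0.3145] F [ 1.96 -0.    0.23] M [-0.04 -0.04 -0.07] w 0.0871 j [ 0.87  0.09 -0.12  1.6   0.01  1.45 -1.09]
[[0.962, -0.275, -0.0], [-0.275, -0.962, 0.001], [-0.001, -0.001, -1.0]]
[ 0.56727392 -0.15864595  0.13192388]
shift [ 0.1335 -0.2882  0.1772] rot [ 0.001 -0.785  0.005] rows 7.3 |t 0.6 j [ 0.87  0.09 -0.12  1.6   0.01  1.45 -1.09]
```

Call:
{"api": "step_arm", "payload": {"increments": [[[0.03,-0.06,0.01],[0,-0.11,0]],[[0.055,-0.12,0.02],[0,-0.22,0]],[[0.08,-0.18,0.04],[0,-0.34,0]],[[0.11,-0.23,0.08],[0,-0.48,0]],[[0.1335,-0.2882,0.12],[0,-0.62,0]]]}}

```text
time: 1.1
ee_pos: [0.5014, -0.2175, 0.2229]
eef_rot: [0.943, -0.132, -0.304, -0.042]
ft_force: [1.0, -1.2, -0.0]
width: 0.0874
```

```bash
python3 - <<'E'
from h import *
st()
for b in (.13,.08):
    Rt=rot(AZ,-45); z=Rt.as_matrix()[:,2]; g=np.r_[CUP,.04]-b*z
    go(g,Rt)
E
```

```text
t 1.1 tcp [ 0.5014 -0.2175  0.2229] grasp [ 0.5121 -0.2205  0.2384] F [ 1.02 -1.15 -0.03] M [-0.18 -0.66  0.02] w 0.0874 j [ 0.46  0.66 -0.25  1.13  0.13  1.99 -1.63]
[[0.781, -0.274, -0.561], [-0.223, -0.962, 0.16], [-0.584, 0.001, -0.812]]
shift [ 0.0883 -0.0748  0.0651] rot [ 0.004 -0.162  0.003] rows 2.7 |t 1.1 j [ 0.46  0.66 -0.25  1.13  0.13  1.99 -1.63]
shift [ 0.0802 -0.0749  0.1144] rot [ 0.004 -0.162  0.003] rows 3.2 |t 1.1 j [ 0.46  0.66 -0.25  1.13  0.13  1.99 -1.63]
```

Call:
{"api": "step_arm", "payload": {"increments": [[[0.04,-0.04,0.03],[0,-0.06,0]],[[0.088,-0.075,0.065],[0,-0.16,0]],[[0.088,-0.075,0.065],[0,-0.16,0]],[[0.088,-0.075,0.065],[0,-0.16,0]]]}}

```text
time: 1.5
ee_pos: [0.5533, -0.1505, 0.1119]
eef_rot: [0.914, -0.125, -0.383, -0.053]
ft_force: [-0.5, -0.1, -0.2]
width: 0.0868
```

```bash
python3 - <<'E'
from h import *
st()
for b in (.13,.08,0):
    Rt=rot(AZ,-45); z=Rt.as_matrix()[:,2]; g=np.r_[CUP,.04]-b*z
    go(g,Rt)
E
```

```text
t 1.5 tcp [ 0.5533 -0.1505  0.1119] grasp [ 0.5663 -0.1542  0.1253] F [-0.48 -0.1  -0.22] M [-0.16 -0.8  -0.04] w 0.0868 j [ 0.3   0.94 -0.18  0.97  0.05  2.03 -1.7 ]
[[0.675, -0.27, -0.687], [-0.188, -0.963, 0.193], [-0.713, -0.001, -0.701]]
shift [-0.0031  0.0039 -0.0062] rot [0.006 0.009 0.007] rows 0.2 |t 1.5 j [ 0.3   0.94 -0.18  0.97  0.05  2.03 -1.7 ]
shift [-0.0027  0.0036  0.0438] rot [0.006 0.009 0.007] rows 0.9 |t 1.5 j [ 0.3   0.94 -0.18  0.97  0.05  2.03 -1.7 ]
shift [-0.002   0.0031  0.1238] rot [0.006 0.009 0.007] rows 2.5 |t 1.5 j [ 0.3   0.94 -0.18  0.97  0.05  2.03 -1.7 ]
```

Call:
{"api": "step_arm", "payload": {"increments": [[[-0.002,0.003,0.03],[0.006,0.009,0.007]],[[-0.002,0.003,0.06],[0.006,0.009,0.007]],[[-0.002,0.003,0.06],[0.006,0.009,0.007]]]}}

```text
time: 1.8
ee_pos: [0.5068, -0.142, 0.0706]
eef_rot: [0.914, -0.13, -0.38, -0.054]
ft_force: [-0.5, -0.1, 0.1]
width: 0.087
```

```bash
cat >> h.py <<'E'
def shot(tag,boxes):
    from bench import r
    out=[]
    for n,(x0,y0,x1,y1) in boxes:
        c=r.camera(n);np.savez(f"{n}_{tag}.npz",**c)
        im=cv2.resize(c["pixels"][y0:y1,x0:x1],(400,int(400*(y1-y0)/(x1-x0))),interpolation=cv2.INTER_CUBIC);out.append(im)
    h=max(i.shape[0] for i in out);out=[cv2.copyMakeBorder(i,0,h-i.shape[0],0,0,cv2.BORDER_CONSTANT) for i in out]
    cv2.imwrite(f"pics/{tag}.png",np.hstack(out))
E
python3 - <<'E'
from h import *
shot("a1",[("scene",(200,120,320,240)),("top",(255,190,375,310))])
st()
Rt=rot(AZ,-45);go(np.r_[CUP,.04],Rt)
E
```

```text
t 1.9 tcp [ 0.5102 -0.1425  0.073 ] grasp [ 0.523  -0.1463  0.0865] F [ 0.42 -0.08  0.8 ] M [-0.19 -0.72 -0.02] w 0.0869 j [ 0.32  0.87 -0.19  1.17  0.05  1.88 -1.71]
[[0.68, -0.28, -0.677], [-0.198, -0.96, 0.197], [-0.705, 0.0, -0.709]]
shift [ 0.0002 -0.0004  0.0654] rot [-0.    -0.002 -0.001] rows 1.3 |t 1.9 j [ 0.32  0.87 -0.19  1.17  0.05  1.88 -1.71]
```

View pics/a1.png

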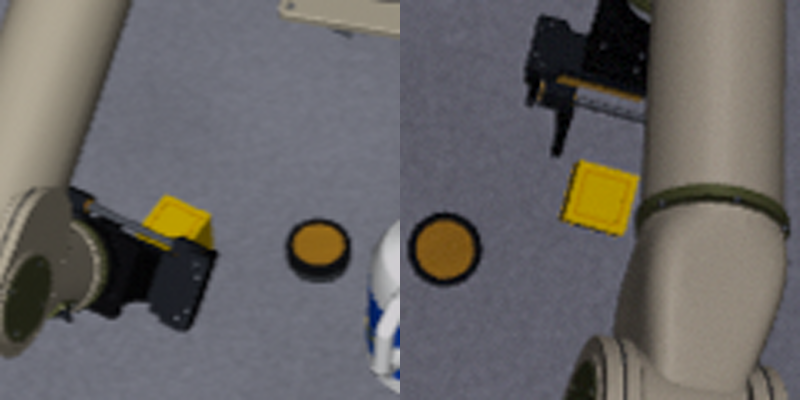

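Call:
{"api": "step_arm", "payload": {"increments": [[[0,0,0.025],[0,0,0]],[[0,0,0.045],[0,0,0]],[[0,0,0.065],[0,0,0]],[[0,0,0.065],[0,0,0]]]}}

```text
time: 2.3
ee_pos: [0.4658, -0.1301, 0.0274]
eef_rot: [0.915, -0.131, -0.378, -0.054]
ft_force: [0.6, -0.5, 0.4]
width: 0.0869
```

Call:
{"api": "step_arm", "payload": {"increments": [[[0,0,0],[0,0,0]],[[0,0,0],[0,0,0]],[[0,0,0],[0,0,0]],[[0,0,0],[0,0,0]]], "hand": 1, "grip_force": 15}}

```text
time: 2.7
ee_pos: [0.4665, -0.1303, 0.0278]
eef_rot: [0.915, -0.131, -0.377, -0.054]
ft_force: [0.2, -0.3, 0.3]
width: 0.0627
```

```bash
python3 - <<'E'
from h import *
st();go(np.r_[CUP,.04],rot(AZ,-45))
E
```

```text
t 2.7 tcp [ 0.4665 -0.1303  0.0278] grasp [ 0.4794 -0.134   0.0413] F [ 0.16 -0.33  0.34] M [-0.19 -0.8   0.02] w 0.0627 j [ 0.34  0.84 -0.19  1.35  0.05  1.74 -1.72]
[[0.681, -0.28, -0.677], [-0.199, -0.96, 0.197], [-0.705, 0.0, -0.709]]
shift [ 0.0004 -0.0009  0.0013] rot [-0.001 -0.003 -0.001] rows 0.0 |t 2.7 j [ 0.34  0.84 -0.19  1.35  0.05  1.74 -1.72]
```

Call:
{"api": "step_arm", "payload": {"increments": [[[0,0,0],[0,0,0]],[[0,0,0],[0,0,0]],[[0,0,0],[0,0,0]],[[0,0,0],[0,0,0]]]}}

```text
time: 3.1
ee_pos: [0.4667, -0.1303, 0.0279]
eef_rot: [0.915, -0.131, -0.377, -0.054]
ft_force: [1.9, -0.1, 1.7]
width: 0.0539
```

Call:
{"api": "step_arm", "payload": {"increments": [[[-0.018,0,-0.018],[0,0,0]],[[-0.036,0,-0.036],[0,0,0]],[[-0.036,0,-0.036],[0,0,0]]]}}

```text
time: 3.4
ee_pos: [0.468, -0.1305, 0.0815]
eef_rot: [0.916, -0.131, -0.375, -0.054]
ft_force: [0.4, -0.2, -0.9]
width: 0.054
```

```bash
python3 - <<'E'
from h import *
shot("a2",[("scene",(200,120,320,240)),("top",(255,190,375,310))])
st()
for t in (-25,-10,5,25,45):go(np.r_[CUP,.10],rot(AZ,t))
E
```

```text
t 3.5 tcp [ 0.4666 -0.1303  0.0788] grasp [ 0.4794 -0.134   0.0923] F [ 0.75  0.06 -1.68] M [-0.23 -0.93  0.02] w 0.0539 j [ 0.34  0.78 -0.2   1.34  0.04  1.82 -1.72]
[[0.682, -0.28, -0.676], [-0.199, -0.96, 0.197], [-0.704, 0.0, -0.71]]
shift [ 0.0005 -0.0009 -0.0061] rot [-0.     0.345 -0.001] rows 2.3 |t 3.5 j [ 0.34  0.78 -0.2   1.34  0.04  1.82 -1.72]
shift [ 0.0049 -0.0009 -0.0083] rot [-0.     0.606 -0.001] rows 4.0 |t 3.5 j [ 0.34  0.78 -0.2   1.34  0.04  1.82 -1.72]
shift [ 0.0086 -0.0009 -0.0117] rot [-0.     0.868 -0.001] rows 5.8 |t 3.5 j [ 0.34  0.78 -0.2   1.34  0.04  1.82 -1.72]
shift [ 0.0119 -0.0009 -0.0174] rot [ 0.000e+00  1.217e+00 -1.000e-03] rows 8.1 |t 3.5 j [ 0.34  0.78 -0.2   1.34  0.04  1.82 -1.72]
shift [ 0.0131 -0.0009 -0.0239] rot [ 0.000e+00  1.566e+00 -1.000e-03] rows 10.4 |t 3.5 j [ 0.34  0.78 -0.2   1.34  0.04  1.82 -1.72]
```

View pics/a2.png

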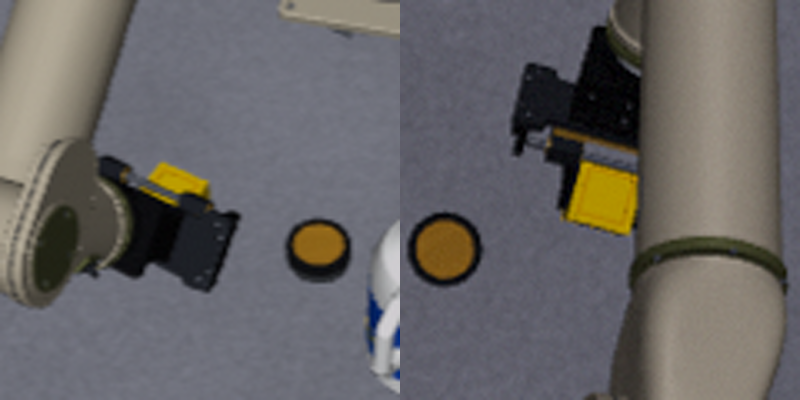

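The cup is held and lifted level: the yellow base shows at (600,195) in the right panel. Next I rotate it.

Call:
{"api": "step_arm", "payload": {"increments": [[[0,0,0],[0,0.14,0]],[[0,0,-0.005],[0,0.28,0]],[[0.002,0,-0.007],[0,0.42,0]],[[0.005,0,-0.0083],[0,0.56,0]],[[0.0065,0,-0.01],[0,0.7,0]]]}}

```text
time: 4.0
ee_pos: [0.4778, -0.1336, 0.0809]
eef_rot: [0.989, -0.141, -0.038, -0.005]
ft_force: [-0.3, -0.4, -0.3]
width: 0.0537
```

```bash
python3 - <<'E'
from h import *
st()
for t in (25,45):go(np.r_[CUP,.10],rot(AZ,t))
E
```

```text
t 4.0 tcp [ 0.4778 -0.1336  0.0809] grasp [ 0.4792 -0.134   0.0998] F [-0.26 -0.36 -0.27] M [ 0.06 -0.11  0.05] w 0.0537 j [ 0.41  0.25 -0.25  1.88  0.06  1.09 -1.72]
[[0.957, -0.28, -0.073], [-0.279, -0.96, 0.021], [-0.076, 0.0, -0.997]]
shift [ 0.0089 -0.0009 -0.0026] rot [ 0.001  0.512 -0.001] rows 3.4 |t 4.0 j [ 0.41  0.25 -0.25  1.88  0.06  1.09 -1.72]
shift [ 0.014  -0.0009 -0.0068] rot [ 0.001  0.861 -0.001] rows 5.7 |t 4.0 j [ 0.41  0.25 -0.25  1.88  0.06  1.09 -1.72]
```

Call:
{"api": "step_arm", "payload": {"increments": [[[0.013,0,0],[0,0.14,0]],[[0.02,0,-0.001],[0,0.28,0]],[[0.03,0,-0.002],[0,0.42,0]],[[0.037,0,-0.003],[0,0.56,0]],[[0.041,0,-0.005],[0,0.7,0]]]}}

```text
time: 4.5
ee_pos: [0.5167, -0.1451, 0.0824]
eef_rot: [0.942, -0.135, 0.303, 0.043]
ft_force: [0.7, -4.1, -0.8]
width: 0.0536
```

```bash
python3 - <<'E'
from h import *
st()
C=np.r_[CUP,0]+.03*er
for z in (.1,.06,.031):go(C+[0,0,z],rot(AZ,45))
E
```

```text
t 4.5 tcp [ 0.5167 -0.1451  0.0824] grasp [ 0.5061 -0.142   0.0978] F [ 0.74 -4.09 -0.76] M [ 0.03  0.7  -0.16] w 0.0536 j [ 0.45 -0.04 -0.31  2.38  0.37  0.21 -2.06]
[[0.78, -0.28, 0.56], [-0.228, -0.96, -0.163], [0.583, -0.0, -0.812]]
shift [ 0.0055 -0.0011 -0.0012] rot [ 0.001  0.163 -0.001] rows 1.1 |t 4.5 j [ 0.45 -0.04 -0.31  2.38  0.37  0.21 -2.06]
shift [-0.0178 -0.0011  0.0313] rot [ 0.001  0.163 -0.001] rows 1.1 |t 4.5 j [ 0.45 -0.04 -0.31  2.38  0.37  0.21 -2.06]
shift [-0.0347 -0.0011  0.0549] rot [ 0.001  0.163 -0.001] rows 1.3 |t 4.5 j [ 0.45 -0.04 -0.31  2.38  0.37  0.21 -2.06]
```

```bash
python3 - <<'E'
from h import *
C=np.r_[CUP,0]+.10*er
for z in (.09,.06,.031):go(C+[0,0,z],rot(AZ,45))
E
```

```text
shift [ 0.0566 -0.0012  0.0478] rot [ 0.001  0.163 -0.001] rows 1.5 |t 4.5 j [ 0.45 -0.04 -0.31  2.38  0.37  0.21 -2.06]
shift [ 0.0391 -0.0012  0.0721] rot [ 0.001  0.163 -0.001] rows 1.6 |t 4.5 j [ 0.45 -0.04 -0.31  2.38  0.37  0.21 -2.06]
shift [ 0.0222 -0.0012  0.0957] rot [ 0.001  0.163 -0.001] rows 2.0 |t 4.5 j [ 0.45 -0.04 -0.31  2.38  0.37  0.21 -2.06]
```

Call:
{"api": "step_arm", "payload": {"increments": [[[0.03,0,0.02],[0,0.0,0]],[[0.055,0,0.04],[0,0.05,0]],[[0.0566,-0.001,0.048],[0,0.11,0]],[[0.0566,-0.001,0.048],[0,0.163,0]],[[0.0566,-0.001,0.048],[0,0.163,0]]]}}

```text
time: 5.0
ee_pos: [0.5808, -0.1709, 0.0869]
eef_rot: [0.93, -0.133, 0.339, 0.056]
ft_force: [1.2, 0.3, -0.4]
width: 0.0539
```

```bash
python3 - <<'E'
from h import *
shot("a3",[("scene",(200,120,320,240)),("top",(255,190,375,310))])
st()
C=np.r_[CUP,0]+.10*er
for z in (.09,.06,.031):go(C+[0,0,z],rot(AZ,45))
E
```

```text
t 5.1 tcp [ 0.5817 -0.1689  0.0874] grasp [ 0.57   -0.1652  0.1019] F [ 0.69  0.62 -0.75] M [0.36 0.84 0.06] w 0.0538 j [-0.06  0.07  0.22  2.3   0.8   0.11 -2.47]
[[0.736, -0.281, 0.616], [-0.206, -0.96, -0.191], [0.645, 0.014, -0.764]]
shift [-0.0033 -0.0059  0.0113] rot [0.011 0.084 0.008] rows 0.6 |t 5.1 j [-0.06  0.07  0.22  2.3   0.8   0.11 -2.47]
shift [-0.0227 -0.0064  0.0342] rot [0.011 0.084 0.008] rows 0.8 |t 5.1 j [-0.06  0.07  0.22  2.3   0.8   0.11 -2.47]
shift [-0.0414 -0.0068  0.0564] rot [0.011 0.084 0.008] rows 1.4 |t 5.1 j [-0.06  0.07  0.22  2.3   0.8   0.11 -2.47]
```

View pics/a3.png

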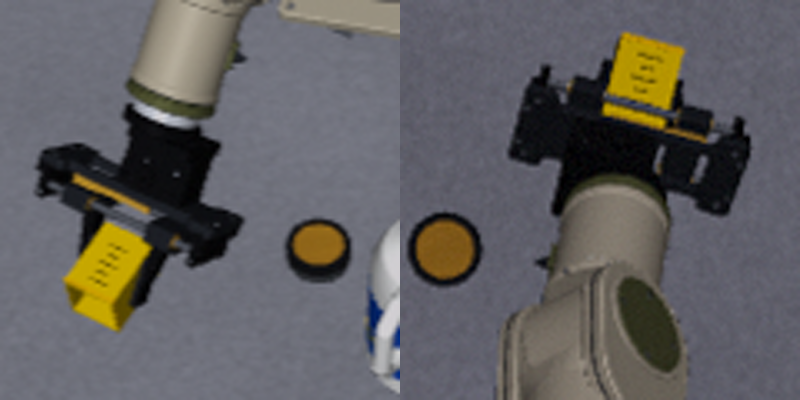

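```bash
python3 - <<'E'
from h import *
T=dict(np.load("top0.npz"))
print(plane(T,[(378,160)],.08), plane(T,[(275,163)],.038),plane(T,[(400,160)],.08))
for g in ([.575,-.15,.06],[.575,-.15,.042]):go(g,rot(AZ,32))
E
```

```text
[[ 0.736121   -0.32447361  0.08      ]] [[ 0.74013397 -0.02018261  0.038     ]] [[ 0.73499216 -0.38966498  0.08      ]]
shift [-0.0292 -0.0168  0.032 ] rot [ 0.012 -0.143  0.007] rows 1.0 |t 5.1 j [-0.06  0.07  0.22  2.3   0.8   0.11 -2.47]
shift [-0.0408 -0.0171  0.0458] rot [ 0.012 -0.143  0.007] rows 1.3 |t 5.1 j [-0.06  0.07  0.22  2.3   0.8   0.11 -2.47]
```

```bash
python3 - <<'E'
from h import *
for g in ([.605,-.158,.085],[.605,-.158,.05]):go(g,rot(AZ,33))
E
```

```text
shift [ 0.011  -0.0172  0.033 ] rot [ 0.012 -0.125  0.007] rows 0.8 |t 5.1 j [-0.06  0.07  0.22  2.3   0.8   0.11 -2.47]
shift [-0.0116 -0.0177  0.0597] rot [ 0.012 -0.125  0.007] rows 1.3 |t 5.1 j [-0.06  0.07  0.22  2.3   0.8   0.11 -2.47]
```

Call:
{"api": "step_arm", "payload": {"increments": [[[0.005,-0.008,0.016],[0.005,-0.06,0.003]],[[0.011,-0.017,0.033],[0.012,-0.125,0.007]],[[0.011,-0.017,0.033],[0.012,-0.125,0.007]],[[0.011,-0.017,0.033],[0.012,-0.125,0.007]]]}}

```text
time: 5.5
ee_pos: [0.6155, -0.1607, 0.0683]
eef_rot: [0.949, -0.136, 0.281, 0.039]
ft_force: [-0.0, -0.6, -0.6]
width: 0.0541
```

```bash
python3 - <<'E'
from h import *
st()
for g in ([.605,-.158,.05],[.605,-.158,.036]):go(g,rot(AZ,33));go(g,rot(AZ,42))
E
```

```text
t 5.5 tcp [ 0.6155 -0.1607  0.0683] grasp [ 0.6056 -0.1579  0.0842] F [-0.03 -0.62 -0.61] M [ 0.25  0.67 -0.04] w 0.0541 j [ 0.12  0.19  0.03  2.13  0.28  0.26 -1.96]
[[0.806, -0.279, 0.522], [-0.235, -0.96, -0.15], [0.544, -0.002, -0.839]]
shift [-0.019   0.0004  0.0284] rot [-0.001  0.001 -0.001] rows 0.7 |t 5.5 j [ 0.12  0.19  0.03  2.13  0.28  0.26 -1.96]
shift [-0.0161  0.0004  0.0282] rot [-0.001  0.158 -0.001] rows 1.1 |t 5.5 j [ 0.12  0.19  0.03  2.13  0.28  0.26 -1.96]
shift [-0.0266  0.0004  0.0402] rot [-0.001  0.001 -0.001] rows 1.0 |t 5.5 j [ 0.12  0.19  0.03  2.13  0.28  0.26 -1.96]
shift [-0.0237  0.0004  0.0399] rot [-0.001  0.158 -0.001] rows 1.1 |t 5.5 j [ 0.12  0.19  0.03  2.13  0.28  0.26 -1.96]
```

Call:
{"api": "step_arm", "payload": {"increments": [[[-0.009,0,0.014],[0,0.04,0]],[[-0.017,0,0.028],[0,0.09,0]],[[-0.017,0,0.028],[0,0.09,0]]]}}

```text
time: 5.8
ee_pos: [0.6156, -0.1631, 0.0403]
eef_rot: [0.938, -0.135, 0.317, 0.046]
ft_force: [-0.5, 0.2, 0.1]
width: 0.0539
```

```bash
python3 - <<'E'
from h import *
st()
for g in ([.605,-.158,.036],[.605,-.158,.030]):go(g,rot(AZ,38));go(g,rot(AZ,42))
E
```

```text
t 5.8 tcp [ 0.6156 -0.1631  0.0403] grasp [ 0.6046 -0.1598  0.0554] F [-0.48  0.21  0.05] M [ 0.28  0.7  -0.05] w 0.0539 j [-0.02  0.24  0.17  2.21  0.83  0.08 -2.54]
[[0.763, -0.282, 0.582], [-0.224, -0.959, -0.172], [0.607, 0.001, -0.795]]
shift [-0.0116 -0.002   0.0153] rot [ 0.003  0.011 -0.002] rows 0.4 |t 5.8 j [-0.02  0.24  0.17  2.21  0.83  0.08 -2.54]
shift [-0.0103 -0.002   0.0153] rot [ 0.003  0.081 -0.002] rows 0.5 |t 5.8 j [-0.02  0.24  0.17  2.21  0.83  0.08 -2.54]
shift [-0.0153 -0.002   0.0201] rot [ 0.003  0.011 -0.002] rows 0.5 |t 5.8 j [-0.02  0.24  0.17  2.21  0.83  0.08 -2.54]
shift [-0.0139 -0.002   0.02  ] rot [ 0.003  0.081 -0.002] rows 0.5 |t 5.8 j [-0.02  0.24  0.17  2.21  0.83  0.08 -2.54]
```

Call:
{"api": "step_arm", "payload": {"increments": [[[-0.001,-0.001,0.002],[0,-0.08,0]],[[-0.005,-0.002,0.008],[0,-0.14,0]],[[-0.01,-0.002,0.014],[0,-0.14,0]],[[-0.01,-0.002,0.014],[0,-0.14,0]]]}}

```text
time: 6.2
ee_pos: [0.6161, -0.1622, 0.0226]
eef_rot: [0.957, -0.139, 0.25, 0.036]
ft_force: [-0.0, -0.6, -1.7]
width: 0.0538
```

```bash
python3 - <<'E'
from h import *
st()
for g in ([.605,-.158,.036],[.605,-.158,.030]):go(g,rot(AZ,30))
E
```

```text
t 6.2 tcp [ 0.6161 -0.1622  0.0226] grasp [ 0.6072 -0.1596  0.0392] F [-0.01 -0.57 -1.68] M [ 0.17  0.64 -0.05] w 0.0538 j [ 0.39  0.31 -0.26  2.09  0.52  0.28 -2.17]
[[0.836, -0.285, 0.469], [-0.249, -0.959, -0.139], [0.489, -0.001, -0.872]]
shift [-0.0035 -0.001   0.0015] rot [ 0.002  0.013 -0.005] rows 0.1 |t 6.2 j [ 0.39  0.31 -0.26  2.09  0.52  0.28 -2.17]
shift [-0.0065 -0.001   0.0067] rot [ 0.002  0.013 -0.005] rows 0.2 |t 6.2 j [ 0.39  0.31 -0.26  2.09  0.52  0.28 -2.17]
```

Call:
{"api": "step_arm", "payload": {"increments": [[[-0.002,0,0.003],[0,0,0]],[[-0.004,0,0.006],[0,0,0]],[[-0.005,0,0.009],[0,0,0]],[[-0.006,0,0.0105],[0,0,0]],[[-0.006,0,0.0105],[0,0,0]]], "grip_force": 3}}

```text
time: 6.7
ee_pos: [0.6158, -0.1618, 0.01]
eef_rot: [0.958, -0.139, 0.25, 0.036]
ft_force: [-0.1, -0.0, -0.1]
width: 0.0538
```

```bash
python3 - <<'E'
from h import *
shot("a4",[("scene",(180,150,300,270)),("top",(255,170,375,290))])
st()
E
```

```text
t 6.8 tcp [ 0.616  -0.1617  0.0104] grasp [ 0.6071 -0.1591  0.0269] F [-0.23  0.49 -0.25] M [ 0.21  0.62 -0.01] w 0.0539 j [ 0.35  0.33 -0.22  2.09  0.55  0.26 -2.21]
[[0.836, -0.284, 0.469], [-0.248, -0.959, -0.138], [0.489, -0.001, -0.872]]
```

View pics/a4.png

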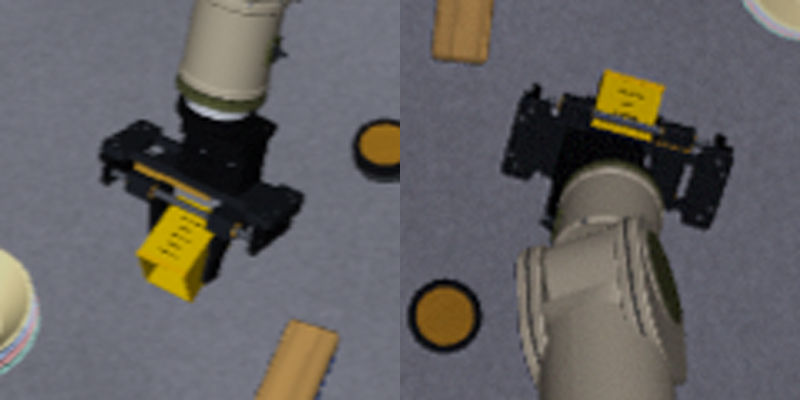

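Call:
{"api": "step_arm", "payload": {"increments": [[[0,0,0],[0,0,0]],[[0,0,0],[0,0,0]],[[0,0,0],[0,0,0]],[[0,0,0],[0,0,0]],[[0,0,0],[0,0,0]]], "hand": -1}}

```text
time: 7.3
ee_pos: [0.616, -0.1618, 0.0104]
eef_rot: [0.958, -0.139, 0.25, 0.036]
ft_force: [-0.1, 0.1, -0.4]
width: 0.0838
```

Call:
{"api": "step_arm", "payload": {"increments": [[[0,0,-0.03],[0,0,0]],[[0,0,-0.07],[0,0,0]],[[0,0,-0.11],[0,-0.1,0]],[[0.02,0,-0.14],[0,-0.24,0]],[[0.03,0,-0.15],[0,-0.38,0]]]}}

```text
time: 7.8
ee_pos: [0.5706, -0.1486, 0.1586]
eef_rot: [0.987, -0.143, 0.077, 0.011]
ft_force: [0.9, -0.5, -1.3]
width: 0.0868
```

```bash
python3 - <<'E'
from h import *
shot("a5",[("scene",(180,150,300,270)),("top",(255,170,375,290))])
st()
E
```

```text
t 7.9 tcp [ 0.5743 -0.15    0.1587] grasp [ 0.5714 -0.1492  0.1775] F [ 0.82  0.12 -0.68] M [0.08 0.11 0.01] w 0.0872 j [ 0.56  0.23 -0.45  1.76  0.14  1.03 -1.79]
[[0.946, -0.286, 0.15], [-0.283, -0.958, -0.044], [0.157, -0.001, -0.988]]
```

View pics/a5.png

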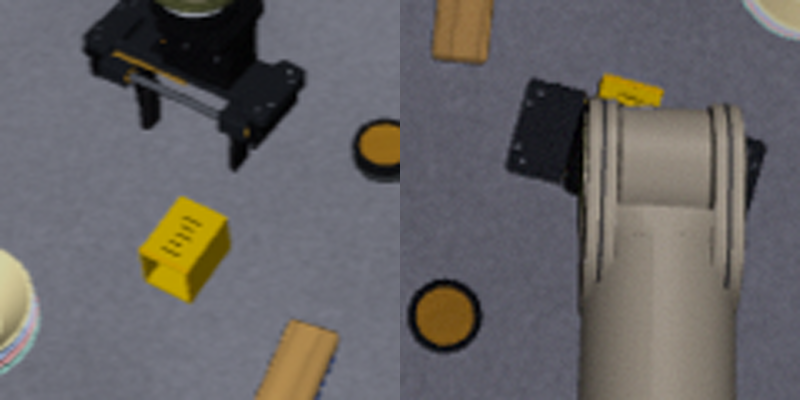

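```bash
python3 - <<'E'
from h import *
S=dict(np.load("scene_a5.npz"))
cv2.imwrite("pics/a6.png",cv2.resize(S["pixels"][195:255,210:260],None,fx=10,fy=10,interpolation=cv2.INTER_CUBIC))
E
```

```text
(no output)
```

View pics/a6.png

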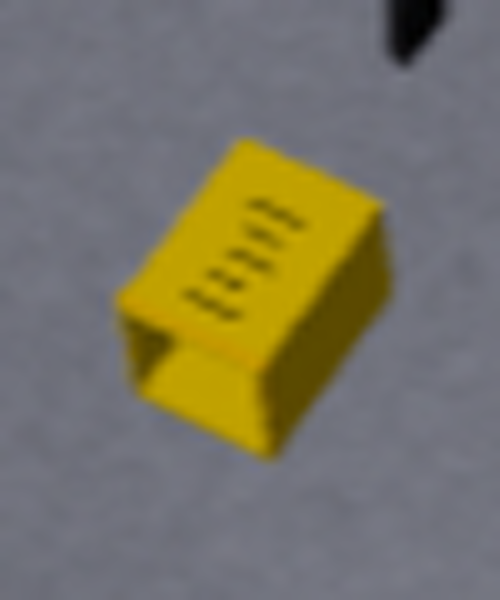

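```bash
python3 - <<'E'
from h import *
S=dict(np.load("scene_a5.npz"))
q=(np.array([(245,140),(383,205),(266,370),(118,300)],float)+.5)/10-.5+(210,195)
P=plane(S,q,.054);print(P.round(4),P.mean(0));e=np.diff(np.r_[P,P[:1]],axis=0);print(np.hypot(e[:,0],e[:,1]),np.degrees(np.arctan2(e[:,1],e[:,0])))
E
```

```text
[[ 0.5675 -0.1719  0.054 ]
 [ 0.5824 -0.121   0.054 ]
 [ 0.6515 -0.1405  0.054 ]
 [ 0.6364 -0.1942  0.054 ]] [ 0.60945656 -0.15690318  0.054     ]
[0.0530783  0.07173632 0.05579242 0.07235511] [  73.67330907  -15.74098245 -105.71512167  162.10709585]
```

```bash
cat >> h.py <<'E'
CL=np.array([.606,-.158,0])+.010*er
E
python3 - <<'E'
from h import *
for b,z,t in((.12,.12,-25),(.12,.06,-40),(.12,.029,-57)):
    Rt=rot(AZ,t);go(CL+[0,0,z]-b*Rt.as_matrix()[:,2],Rt)
E
```

```text
shift [ 0.0926 -0.0019 -0.0388] rot [-0.002 -0.594 -0.007] rows 4.0 |t 7.9 j [ 0.56  0.23 -0.45  1.76  0.14  1.03 -1.79]
shift [ 0.1029 -0.002   0.0379] rot [-0.003 -0.855 -0.007] rows 5.7 |t 7.9 j [ 0.56  0.23 -0.45  1.76  0.14  1.03 -1.79]
shift [ 0.1141 -0.0021  0.0937] rot [-0.004 -1.152 -0.007] rows 7.7 |t 7.9 j [ 0.56  0.23 -0.45  1.76  0.14  1.03 -1.79]
```

Call:
{"api": "step_arm", "payload": {"increments": [[[0.03,0,-0.02],[0,-0.14,0]],[[0.06,0,-0.03],[0,-0.28,0]],[[0.08,0,-0.03],[0,-0.42,0]],[[0.1,-0.002,-0.01],[0,-0.56,0]],[[0.11,-0.002,0.02],[0,-0.7,0]]]}}

```text
time: 8.4
ee_pos: [0.6792, -0.1794, 0.1679]
eef_rot: [0.972, -0.142, -0.184, -0.029]
ft_force: [2.0, -0.3, 1.1]
width: 0.0867
```

```bash
python3 - <<'E'
from h import *
st()
for b,z,t in((.12,.06,-40),(.12,.029,-50),(.12,.029,-57)):
    Rt=rot(AZ,t);go(CL+[0,0,z]-b*Rt.as_matrix()[:,2],Rt)
E
```

```text
t 8.4 tcp [ 0.6792 -0.1794  0.1679] grasp [ 0.6859 -0.1815  0.1856] F [ 1.99 -0.35  1.06] M [-0.08 -0.44 -0.01] w 0.0867 j [ 0.36  0.89 -0.36  0.79  0.21  1.86 -1.76]
[[0.892, -0.286, -0.349], [-0.265, -0.958, 0.109], [-0.366, -0.004, -0.931]]
shift [ 0.0099 -0.      0.0289] rot [-0.008 -0.324 -0.004] rows 2.2 |t 8.4 j [ 0.36  0.89 -0.36  0.79  0.21  1.86 -1.76]
shift [0.0374 0.0001 0.0648] rot [-0.008 -0.498 -0.004] rows 3.3 |t 8.4 j [ 0.36  0.89 -0.36  0.79  0.21  1.86 -1.76]
shift [0.0478 0.0001 0.0714] rot [-0.008 -0.62  -0.003] rows 4.1 |t 8.4 j [ 0.36  0.89 -0.36  0.79  0.21  1.86 -1.76]
```

Call:
{"api": "step_arm", "payload": {"increments": [[[0.008,0,0.02],[0,-0.08,0]],[[0.015,0,0.035],[0,-0.2,0]],[[0.025,0,0.05],[-0.005,-0.33,0]],[[0.037,0,0.065],[-0.008,-0.45,-0.004]],[[0.037,0,0.065],[-0.008,-0.5,-0.004]]]}}

```text
time: 8.9
ee_pos: [0.6849, -0.1857, 0.1215]
eef_rot: [0.949, -0.161, -0.264, -0.054]
ft_force: [0.4, -1.1, 0.0]
width: 0.0869
```

```bash
python3 - <<'E'
from h import *
st()
for b,z,t in((.12,.029,-45),(.12,.029,-57),(.0,.029,-50),(0,.029,-57)):
    Rt=rot(AZ,t);go(CL+[0,0,z]-b*Rt.as_matrix()[:,2],Rt)
E
```

```text
t 8.9 tcp [ 0.6849 -0.1857  0.1215] grasp [ 0.6941 -0.1893  0.1377] F [ 0.37 -1.06  0.03] M [-0.21 -0.54  0.  ] w 0.0869 j [ 0.11  1.13  0.44  0.55 -0.42  2.05 -1.57]
[[0.808, -0.335, -0.484], [-0.277, -0.942, 0.189], [-0.52, -0.018, -0.854]]
shift [ 0.009  -0.0041  0.0193] rot [-0.051 -0.239 -0.035] rows 1.6 |t 8.9 j [ 0.11  1.13  0.44  0.55 -0.42  2.05 -1.57]
shift [ 0.0288 -0.0045  0.0264] rot [-0.054 -0.449 -0.03 ] rows 3.0 |t 8.9 j [ 0.11  1.13  0.44  0.55 -0.42  2.05 -1.57]
shift [-0.021   0.0025  0.1352] rot [-0.052 -0.327 -0.033] rows 2.7 |t 8.9 j [ 0.11  1.13  0.44  0.55 -0.42  2.05 -1.57]
shift [-0.0231  0.0025  0.1344] rot [-0.054 -0.449 -0.03 ] rows 3.0 |t 8.9 j [ 0.11  1.13  0.44  0.55 -0.42  2.05 -1.57]
```

```bash
python3 - <<'E'
from h import *
Rt=rot(AZ,0)
for z in (.13,.029): go([.606,-.158,z],Rt)
E
```

```text
shift [-0.066   0.0005  0.0524] rot [-0.034  0.546 -0.052] rows 3.7 |t 8.9 j [ 0.11  1.13  0.44  0.55 -0.42  2.05 -1.57]
shift [-0.0136  0.0023  0.1387] rot [-0.034  0.546 -0.052] rows 3.7 |t 8.9 j [ 0.11  1.13  0.44  0.55 -0.42  2.05 -1.57]
```

Call:
{"api": "step_arm", "payload": {"increments": [[[-0.02,0,0.005],[-0.008,0.14,-0.01]],[[-0.04,0,0.02],[-0.016,0.28,-0.025]],[[-0.055,0,0.04],[-0.025,0.42,-0.04]],[[-0.066,0,0.052],[-0.034,0.546,-0.052]],[[-0.066,0,0.052],[-0.034,0.546,-0.052]]]}}

```text
time: 9.4
ee_pos: [0.607, -0.158, 0.1103]
eef_rot: [0.989, -0.146, -0.037, -0.007]
ft_force: [1.3, -0.4, 0.5]
width: 0.0869
```

```bash
python3 - <<'E'
from h import *
st()
Rt=rot(AZ,0)
for z in (.13,.029): go([.606,-.158,z],Rt)
E
```

```text
t 9.4 tcp [ 0.607  -0.158   0.1103] grasp [ 0.6084 -0.1584  0.1293] F [ 1.34 -0.37  0.46] M [ 0.01 -0.16  0.  ] w 0.0869 j [-0.18  0.51  0.5   1.54 -0.26  1.24 -1.5 ]
[[0.955, -0.289, -0.071], [-0.288, -0.957, 0.024], [-0.075, -0.002, -0.997]]
shift [-0.001   0.0003 -0.0006] rot [-0.003  0.075 -0.011] rows 0.5 |t 9.4 j [-0.18  0.51  0.5   1.54 -0.26  1.24 -1.5 ]
shift [0.0066 0.0005 0.1001] rot [-0.003  0.075 -0.011] rows 2.0 |t 9.4 j [-0.18  0.51  0.5   1.54 -0.26  1.24 -1.5 ]
```

Call:
{"api": "step_arm", "payload": {"increments": [[[0,0,0.03],[-0.003,0.075,-0.01]],[[0.004,0,0.065],[-0.003,0.075,-0.01]],[[0.0066,0,0.098],[-0.003,0.075,-0.01]],[[0.0066,0,0.098],[-0.003,0.075,-0.01]]]}}

```text
time: 9.8
ee_pos: [0.6024, -0.1564, 0.0073]
eef_rot: [0.99, -0.141, -0.004, 0.0]
ft_force: [-0.5, -0.1, 0.7]
width: 0.087
```

Call:
{"api": "step_arm", "payload": {"increments": [[[0,0,0],[0,0,0]],[[0,0,0],[0,0,0]],[[0,0,0],[0,0,0]],[[0,0,0],[0,0,0]],[[0,0,0],[0,0,0]]], "hand": 1, "grip_force": 15}}

```text
time: 10.3
ee_pos: [0.603, -0.1566, 0.0081]
eef_rot: [0.99, -0.141, -0.003, 0.0]
ft_force: [-0.8, 0.0, 0.8]
width: 0.0551
```

Call:
{"api": "step_arm", "payload": {"increments": [[[0,0,0],[0,0,0]],[[0,0,0],[0,0,0]],[[0,0,0],[0,0,0]]]}}

```text
time: 10.6
ee_pos: [0.6029, -0.1566, 0.0081]
eef_rot: [0.99, -0.141, -0.003, 0.0]
ft_force: [-0.5, 1.0, 0.4]
width: 0.0538
```

```bash
python3 - <<'E'
from h import *
st()
for g in ([.606,-.158,.05],np.r_[CUP,.05],np.r_[CUP,.0295]): go(g,rot(AZ,0))
E
```

```text
t 10.6 tcp [ 0.6029 -0.1566  0.0081] grasp [ 0.6031 -0.1566  0.0271] F [-0.46  1.01  0.4 ] M [0.03 0.07 0.04] w 0.0538 j [-0.18  0.57  0.47  1.69 -0.3   0.96 -1.46]
[[0.96, -0.28, -0.006], [-0.28, -0.96, 0.0], [-0.006, 0.001, -1.0]]
shift [ 0.0032  0.0005 -0.023 ] rot [ 0.001  0.006 -0.001] rows 0.5 |t 10.6 j [-0.18  0.57  0.47  1.69 -0.3   0.96 -1.46]
shift [-0.1257  0.012  -0.0222] rot [ 0.001  0.006 -0.001] rows 2.6 |t 10.6 j [-0.18  0.57  0.47  1.69 -0.3   0.96 -1.46]
shift [-0.1256  0.012  -0.0017] rot [ 0.001  0.006 -0.001] rows 2.5 |t 10.6 j [-0.18  0.57  0.47  1.69 -0.3   0.96 -1.46]
```

Call:
{"api": "step_arm", "payload": {"increments": [[[0,0,-0.022],[0,0,0]],[[-0.05,0.004,-0.022],[0,0,0]],[[-0.09,0.008,-0.022],[0,0,0]],[[-0.125,0.012,-0.022],[0,0.006,0]],[[-0.125,0.012,-0.022],[0,0.006,0]]]}}

```text
time: 11.1
ee_pos: [0.4747, -0.1324, 0.0299]
eef_rot: [0.99, -0.142, -0.002, -0.0]
ft_force: [0.6, -0.0, 0.0]
width: 0.0535
```

```bash
python3 - <<'E'
from h import *
st()
for z in (.0272,): go(np.r_[CUP,z],rot(AZ,0))
E
```

```text
t 11.1 tcp [ 0.4747 -0.1324  0.0299] grasp [ 0.4748 -0.1325  0.0489] F [ 0.56 -0.02  0.03] M [ 0.04  0.03 -0.04] w 0.0535 j [-0.29  0.28  0.52  2.03 -0.18  0.89 -1.52]
[[0.96, -0.281, -0.004], [-0.281, -0.96, 0.001], [-0.004, 0.0, -1.0]]
shift [ 0.0044 -0.0007  0.0217] rot [ 0.     0.004 -0.002] rows 0.4 |t 11.1 j [-0.29  0.28  0.52  2.03 -0.18  0.89 -1.52]
```

Call:
{"api": "step_arm", "payload": {"increments": [[[0.004,0,0.01],[0,0.004,0]],[[0.004,0,0.0205],[0,0.004,0]],[[0.004,0,0.0215],[0,0.004,0]],[[0.004,0,0.0215],[0,0.004,0]]], "grip_force": 5}}

```text
time: 11.5
ee_pos: [0.4785, -0.1338, 0.0076]
eef_rot: [0.99, -0.142, -0.001, 0.001]
ft_force: [-0.9, 0.5, -0.8]
width: 0.0539
```

Call:
{"api": "step_arm", "payload": {"increments": [[[0,0,0],[0,0,0]],[[0,0,0],[0,0,0]],[[0,0,0],[0,0,0]],[[0,0,0],[0,0,0]],[[0,0,-0.03],[0,0,0]]], "hand": -1}}

```text
time: 12.0
ee_pos: [0.4762, -0.1333, 0.0354]
eef_rot: [0.99, -0.142, -0.004, 0.001]
ft_force: [1.1, 0.8, 0.5]
width: 0.0831
```

```bash
cat >> h.py <<'E'
CL=np.r_[CUP,0]+.009*er
E
python3 - <<'E'
from h import *
st()
for b,z,t in((.12,.06,-30),(.12,.029,-55)):
    Rt=rot(AZ,t);go(CL+[0,0,z]-b*Rt.as_matrix()[:,2],Rt)
E
```

```text
t 12.0 tcp [ 0.4762 -0.1333  0.0354] grasp [ 0.4763 -0.1333  0.0544] F [1.06 0.76 0.47] M [ 0.07  0.03 -0.01] w 0.0831 j [-0.29  0.27  0.53  2.02 -0.17  0.9  -1.53]
[[0.96, -0.281, -0.007], [-0.281, -0.96, -0.001], [-0.007, 0.003, -1.0]]
shift [ 0.0614 -0.0009 -0.1125] rot [ 0.002 -0.517 -0.002] rows 3.4 |t 12.0 j [-0.29  0.27  0.53  2.02 -0.17  0.9  -1.53]
shift [ 0.094  -0.0011 -0.0522] rot [ 0.002 -0.953 -0.003] rows 6.4 |t 12.0 j [-0.29  0.27  0.53  2.02 -0.17  0.9  -1.53]
```

```bash
python3 - <<'E'
from h import *
for z,t in((.054,-15),(.05,-30),(.03,-40),(.03,-55)):
    go(CL+[0,0,z],rot(AZ,t))
E
```

```text
shift [ 0.0067 -0.0011 -0.0003] rot [ 0.003 -0.255 -0.002] rows 1.7 |t 12.0 j [-0.29  0.27  0.53  2.02 -0.17  0.9  -1.53]
shift [ 0.0021 -0.0011  0.0018] rot [ 0.002 -0.517 -0.002] rows 3.4 |t 12.0 j [-0.29  0.27  0.53  2.02 -0.17  0.9  -1.53]
shift [-0.0005 -0.0011  0.0199] rot [ 0.002 -0.691 -0.003] rows 4.6 |t 12.0 j [-0.29  0.27  0.53  2.02 -0.17  0.9  -1.53]
shift [-0.0038 -0.0011  0.0163] rot [ 0.002 -0.953 -0.003] rows 6.4 |t 12.0 j [-0.29  0.27  0.53  2.02 -0.17  0.9  -1.53]
```

Call:
{"api": "step_arm", "payload": {"increments": [[[0.007,-0.001,0],[0,-0.13,0]],[[0.006,-0.001,0],[0,-0.26,0]],[[0.004,-0.001,0.0],[0,-0.4,0]],[[0.002,-0.001,0.005],[0,-0.54,0]],[[0,-0.001,0.012],[0,-0.68,0]]]}}

```text
time: 12.5
ee_pos: [0.4775, -0.1323, 0.024]
eef_rot: [0.932, -0.134, -0.335, -0.047]
ft_force: [0.9, 0.7, 0.7]
width: 0.0869
```

```bash
python3 - <<'E'
from h import *
st()
for z,t in((.03,-50),(.03,-55),(.03,-60)):
    go(CL+[0,0,z],rot(AZ,t))
E
```

```text
t 12.5 tcp [ 0.4775 -0.1323  0.024 ] grasp [ 0.4891 -0.1357  0.0387] F [0.91 0.72 0.7 ] M [-0.18 -0.72  0.03] w 0.0869 j [-0.09  0.83  0.46  1.42 -0.29  1.66 -1.42]
[[0.74, -0.28, -0.611], [-0.217, -0.96, 0.177], [-0.636, 0.002, -0.771]]
shift [0.001  0.0002 0.0073] rot [ 0.001 -0.183 -0.002] rows 1.2 |t 12.5 j [-0.09  0.83  0.46  1.42 -0.29  1.66 -1.42]
shift [-0.0006  0.0002  0.0069] rot [ 0.001 -0.27  -0.002] rows 1.8 |t 12.5 j [-0.09  0.83  0.46  1.42 -0.29  1.66 -1.42]
shift [-0.0022  0.0002  0.0064] rot [ 0.    -0.357 -0.002] rows 2.4 |t 12.5 j [-0.09  0.83  0.46  1.42 -0.29  1.66 -1.42]
```

Call:
{"api": "step_arm", "payload": {"increments": [[[0,0,0.002],[0,-0.12,0]],[[-0.001,0,0.005],[0,-0.24,0]],[[-0.002,0,0.006],[0,-0.357,0]],[[-0.002,0,0.006],[0,-0.357,0]]]}}

```text
time: 12.9
ee_pos: [0.4703, -0.1305, 0.0163]
eef_rot: [0.855, -0.123, -0.5, -0.07]
ft_force: [-0.8, -0.4, -0.9]
width: 0.0874
```

```bash
python3 - <<'E'
from h import *
st()
shot("b1",[("scene",(200,120,320,240)),("top",(255,190,375,310))])
E
```

```text
t 12.9 tcp [ 0.4703 -0.1305  0.0163] grasp [ 0.4862 -0.1352  0.0257] F [-0.79 -0.38 -0.95] M [-0.29 -1.01  0.08] w 0.0874 j [-0.01  1.12  0.42  1.14 -0.29  2.02 -1.42]
[[0.471, -0.28, -0.837], [-0.14, -0.96, 0.243], [-0.871, 0.003, -0.491]]
```

View pics/b1.png

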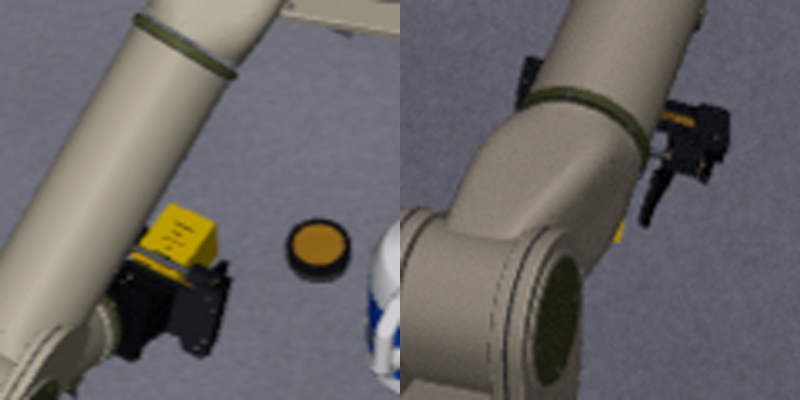

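Call:
{"api": "step_arm", "payload": {"increments": [[[0,0,0],[0,0,0]],[[0,0,0],[0,0,0]],[[0,0,0],[0,0,0]],[[0,0,0],[0,0,0]],[[0,0,0],[0,0,0]]], "hand": 1, "grip_force": 15}}

```text
time: 13.5
ee_pos: [0.4724, -0.131, 0.0203]
eef_rot: [0.858, -0.123, -0.494, -0.07]
ft_force: [-0.5, -0.8, 1.9]
width: 0.0552
```

Call:
{"api": "step_arm", "payload": {"increments": [[[0,0,0],[0,0,0]],[[0,0,0],[0,0,0]],[[0,0,0],[0,0,0]]]}}

```text
time: 13.8
ee_pos: [0.4724, -0.131, 0.0202]
eef_rot: [0.858, -0.123, -0.494, -0.07]
ft_force: [0.3, -0.0, 0.8]
width: 0.0539
```

Call:
{"api": "step_arm", "payload": {"increments": [[[-0.02,0,-0.012],[0,0,0]],[[-0.04,0,-0.023],[0,0.05,0]],[[-0.05,0,-0.029],[0,0.15,0]],[[-0.05,0,-0.029],[0,0.29,0]],[[-0.05,0,-0.029],[0,0.43,0]]]}}

```text
time: 14.3
ee_pos: [0.4732, -0.1312, 0.0783]
eef_rot: [0.945, -0.135, -0.296, -0.041]
ft_force: [-0.3, -0.6, -0.5]
width: 0.0544
```

```bash
python3 - <<'E'
from h import *
st()
C=np.array([.52,-.146,.10])
for t in (0,30):go(C,rot(AZ,t))
go(C+.08*er,rot(AZ,30))
E
```

```text
t 14.3 tcp [ 0.4732 -0.1312  0.0783] grasp [ 0.4836 -0.1343  0.0939] F [-0.31 -0.56 -0.54] M [-0.16 -0.73  0.02] w 0.0544 j [-0.12  0.69  0.47  1.48 -0.25  1.65 -1.45]
[[0.788, -0.28, -0.549], [-0.231, -0.96, 0.158], [-0.571, 0.002, -0.821]]
shift [ 0.0387  0.0011 -0.0303] rot [ 0.002  0.608 -0.002] rows 4.1 |t 14.3 j [-0.12  0.69  0.47  1.48 -0.25  1.65 -1.45]
shift [ 0.0451  0.0011 -0.0378] rot [ 2.000e-03  1.131e+00 -1.000e-03] rows 7.5 |t 14.3 j [-0.12  0.69  0.47  1.48 -0.25  1.65 -1.45]
shift [ 0.1107  0.001  -0.0834] rot [ 2.000e-03  1.131e+00 -1.000e-03] rows 7.5 |t 14.3 j [-0.12  0.69  0.47  1.48 -0.25  1.65 -1.45]
```

Call:
{"api": "step_arm", "payload": {"increments": [[[0.015,0,-0.01],[0,0.14,0]],[[0.03,0,-0.02],[0,0.28,0]],[[0.05,0.001,-0.03],[0,0.42,0]],[[0.06,0.001,-0.04],[0,0.56,0]],[[0.075,0.001,-0.05],[0,0.7,0]]]}}

```text
time: 14.8
ee_pos: [0.5603, -0.1578, 0.0776]
eef_rot: [0.989, -0.141, 0.049, 0.008]
ft_force: [0.3, -0.1, -1.2]
width: 0.0539
```

```bash
python3 - <<'E'
from h import *
st()
C=np.array([.59,-.165,.09])
go(C,rot(AZ,30))
E
```

```text
t 14.8 tcp [ 0.5603 -0.1578  0.0776] grasp [ 0.5585 -0.1572  0.0965] F [ 0.26 -0.14 -1.16] M [ 0.06  0.17 -0.02] w 0.0539 j [-0.25  0.32  0.52  1.86 -0.19  0.91 -1.51]
[[0.955, -0.28, 0.095], [-0.279, -0.96, -0.029], [0.099, 0.001, -0.995]]
shift [ 0.0394 -0.0014  0.008 ] rot [ 0.002  0.424 -0.001] rows 2.8 |t 14.8 j [-0.25  0.32  0.52  1.86 -0.19  0.91 -1.51]
```

Call:
{"api": "step_arm", "payload": {"increments": [[[0.013,0,0],[0,0.14,0]],[[0.026,-0.001,0.003],[0,0.28,0]],[[0.039,-0.001,0.008],[0,0.424,0]],[[0.039,-0.001,0.008],[0,0.424,0]]]}}

```text
time: 15.2
ee_pos: [0.5954, -0.1672, 0.071]
eef_rot: [0.956, -0.137, 0.255, 0.037]
ft_force: [-0.8, 0.4, -0.3]
width: 0.0537
```

```bash
python3 - <<'E'
from h import *
shot("b2",[("scene",(180,120,300,240)),("top",(255,170,375,290))])
st()
C=np.array([.59,-.165,.09])
go(C-[0,0,.042],rot(AZ,30))
E
```

```text
t 15.3 tcp [ 0.5976 -0.1675  0.0731] grasp [ 0.5886 -0.1649  0.0897] F [ 0.34 -0.09 -1.42] M [0.24 0.62 0.05] w 0.0538 j [-0.33  0.17  0.54  2.14 -0.1   0.33 -1.6 ]
[[0.834, -0.28, 0.474], [-0.243, -0.96, -0.14], [0.495, 0.001, -0.869]]
shift [-0.0193 -0.0004  0.0369] rot [ 0.002  0.006 -0.001] rows 0.8 |t 15.3 j [-0.33  0.17  0.54  2.14 -0.1   0.33 -1.6 ]
```

View pics/b2.png

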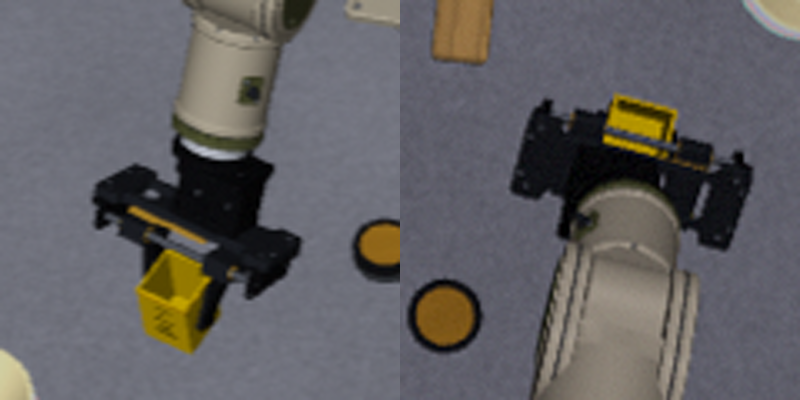

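Call:
{"api": "step_arm", "payload": {"increments": [[[-0.01,0,0.016],[0,0.006,0]],[[-0.017,0,0.033],[0,0.006,0]],[[-0.018,0,0.035],[0,0.006,0]],[[-0.018,0,0.035],[0,0.006,0]]]}}

```text
time: 15.7
ee_pos: [0.5996, -0.1686, 0.034]
eef_rot: [0.957, -0.137, 0.255, 0.037]
ft_force: [0.7, -0.6, -1.0]
width: 0.0539
```

```bash
python3 - <<'E'
from h import *
st()
E
```

```text
t 15.7 tcp [ 0.5996 -0.1686  0.034 ] grasp [ 0.5906 -0.1659  0.0505] F [ 0.65 -0.63 -0.96] M [ 0.2   0.59 -0.01] w 0.0539 j [-0.25  0.26  0.45  2.16 -0.21  0.24 -1.5 ]
[[0.833, -0.281, 0.477], [-0.243, -0.96, -0.141], [0.498, 0.002, -0.867]]
```

Lower in small steps with a light grip, so the cup squares itself on contact.

Call:
{"api": "step_arm", "payload": {"increments": [[[-0.001,0,0.002],[0,0,0]],[[-0.002,0,0.004],[0,0,0]],[[-0.003,0,0.005],[0,0,0]],[[-0.003,0,0.006],[0,0,0]],[[-0.003,0,0.006],[0,0,0]]], "grip_force": 5}}

```text
time: 16.2
ee_pos: [0.6, -0.1686, 0.0273]
eef_rot: [0.957, -0.137, 0.255, 0.037]
ft_force: [-0.0, -0.7, -0.6]
width: 0.0543
```

```bash
python3 - <<'E'
from h import *
st()
shot("b3",[("scene",(180,120,300,240)),("top",(255,170,375,290))])
E
```

```text
t 16.2 tcp [ 0.6    -0.1686  0.0273] grasp [ 0.5909 -0.1659  0.0438] F [-0.   -0.68 -0.63] M [0.23 0.63 0.03] w 0.0543 j [-0.23  0.27  0.44  2.16 -0.22  0.22 -1.49]
[[0.833, -0.281, 0.477], [-0.243, -0.96, -0.141], [0.498, 0.002, -0.867]]
```

View pics/b3.png

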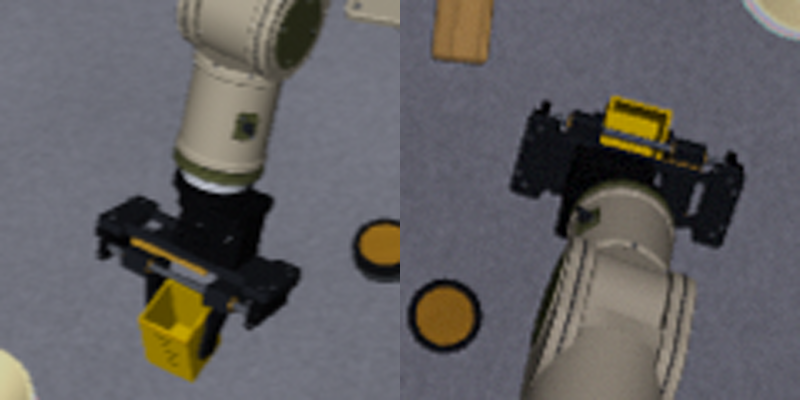

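Call:
{"api": "step_arm", "payload": {"increments": [[[-0.001,0,0.002],[0,0,0]],[[-0.0015,0,0.003],[0,0,0]],[[-0.002,0,0.0035],[0,0,0]],[[-0.002,0,0.0035],[0,0,0]]]}}

```text
time: 16.7
ee_pos: [0.601, -0.1689, 0.0243]
eef_rot: [0.956, -0.137, 0.256, 0.037]
ft_force: [-0.3, 0.3, 4.2]
width: 0.0539
```

```bash
python3 - <<'E'
from h import *
st()
S=dict(np.load("scene_b3.npz"))
cv2.imwrite("pics/b4.png",cv2.resize(S["pixels"][190:250,205:255],None,fx=10,fy=10,interpolation=cv2.INTER_CUBIC))
E
```

```text
t 16.7 tcp [ 0.601  -0.1689  0.0243] grasp [ 0.5919 -0.1662  0.0408] F [-0.28  0.32  4.19] M [0.12 0.15 0.04] w 0.0539 j [-0.22  0.28  0.43  2.16 -0.23  0.21 -1.48]
[[0.831, -0.281, 0.479], [-0.243, -0.96, -0.142], [0.5, 0.001, -0.866]]
```

View pics/b4.png

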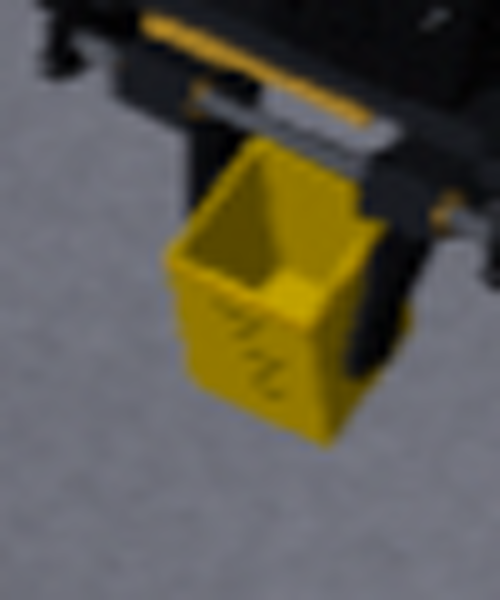

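Call:
{"api": "step_arm", "payload": {"increments": [[[0,0,0],[0,0,0]],[[0,0,0],[0,0,0]],[[0,0,0],[0,0,0]],[[0,0,0],[0,0,0]],[[0,0,0],[0,0,0]]], "hand": -1}}

```text
time: 17.2
ee_pos: [0.6009, -0.1689, 0.0241]
eef_rot: [0.956, -0.137, 0.256, 0.037]
ft_force: [0.2, 0.2, -0.2]
width: 0.0833
```

Call:
{"api": "step_arm", "payload": {"increments": [[[0,0,-0.03],[0,0,0]],[[0,0,-0.07],[0,0,0]],[[0,0,-0.11],[0,0,0]],[[0,0,-0.15],[0,-0.14,0]],[[0.0,0,-0.19],[0,-0.28,0]]]}}

```text
time: 17.7
ee_pos: [0.5135, -0.1435, 0.18]
eef_rot: [0.98, -0.141, 0.142, 0.021]
ft_force: [1.6, -0.5, -0.5]
width: 0.087
```

```bash
python3 - <<'E'
from h import *
shot("b5",[("scene",(180,120,360,240)),("top",(195,170,375,290))])
st()
E
```

```text
t 17.8 tcp [ 0.5173 -0.1444  0.1841] grasp [ 0.512  -0.1428  0.2023] F [1.78 0.35 1.2 ] M [0.17 0.3  0.04] w 0.0871 j [-0.58 -0.11  0.72  2.04  0.15  0.9  -1.79]
[[0.918, -0.283, 0.278], [-0.271, -0.959, -0.083], [0.29, 0.001, -0.957]]
```

View pics/b5.png

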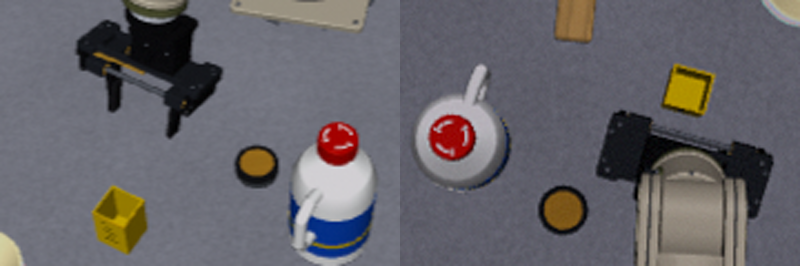

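```bash
python3 - <<'E'
from h import *
S=dict(np.load("scene_b5.npz"));T=dict(np.load("top_b5.npz"))
f=lambda c,roi:big(mask(c,(0,120,60),(8,255,255),roi)|mask(c,(172,120,60),(180,255,255),roi))
k=f(T,(195,205,245,260));e=cv2.minAreaRect(k);m=cv2.moments(k);print((m['m10']/m['m00'],m['m01']/m['m00']),cv2.minEnclosingCircle(k)[0]);print(plane(T,[cv2.minEnclosingCircle(k)[0]],.237))
k=f(S,(315,165,350,205));m=cv2.moments(k);c=(m['m10']/m['m00'],m['m01']/m['m00']);print(c,plane(S,[c],.226))
for g in([.50,0,.34],[.5255,.1345,.32]):go(g,rot(54,0))
E
```

```text
(218.07401315789474, 231.55098684210526) (218.0, 231.5)
[[0.52458533 0.13499858 0.237     ]]
(331.5093984962406, 184.35087719298244) [[0.53226962 0.1343424  0.226     ]]
shift [-0.0153 -0.1334 -0.1478] rot [ 0.182 -0.255 -1.22 ] rows 8.4 |t 17.8 j [-0.58 -0.11  0.72  2.04  0.15  0.9  -1.79]
shift [-0.0341 -0.2697 -0.1327] rot [ 0.182 -0.255 -1.22 ] rows 8.4 |t 17.8 j [-0.58 -0.11  0.72  2.04  0.15  0.9  -1.79]
```

Call:
{"api": "step_arm", "payload": {"increments": [[[0,0,-0.05],[0.02,-0.03,-0.14]],[[0,0,-0.1],[0.04,-0.06,-0.28]],[[0,-0.03,-0.13],[0.06,-0.09,-0.42]],[[-0.01,-0.07,-0.145],[0.08,-0.12,-0.56]],[[-0.01,-0.11,-0.147],[0.1,-0.15,-0.7]]]}}

```text
time: 18.3
ee_pos: [0.4988, -0.0229, 0.3238]
eef_rot: [0.975, 0.211, 0.065, 0.011]
ft_force: [1.1, -0.6, -0.4]
width: 0.0871
```

```bash
python3 - <<'E'
from h import *
st()
go([.527,.1345,.32],rot(54,0))
E
```

```text
t 18.3 tcp [ 0.4988 -0.0229  0.3238] grasp [ 0.4963 -0.023   0.3426] F [ 1.1  -0.56 -0.45] M [-0.04  0.1   0.01] w 0.0871 j [-0.76 -0.16  0.64  1.75  0.1   1.38 -1.27]
[[0.903, 0.409, 0.132], [0.412, -0.911, 0.006], [0.123, 0.048, -0.991]]
shift [ 0.0875 -0.133   0.0273] rot [ 0.079 -0.108 -0.517] rows 3.6 |t 18.3 j [-0.76 -0.16  0.64  1.75  0.1   1.38 -1.27]
```

Call:
{"api": "step_arm", "payload": {"increments": [[[0.03,-0.045,0],[0.02,-0.03,-0.14]],[[0.06,-0.09,0.01],[0.04,-0.06,-0.28]],[[0.0875,-0.133,0.02],[0.06,-0.09,-0.42]],[[0.0875,-0.133,0.027],[0.079,-0.108,-0.517]],[[0.0875,-0.133,0.027],[0.079,-0.108,-0.517]]]}}

```text
time: 18.8
ee_pos: [0.5268, 0.1372, 0.2983]
eef_rot: [0.89, 0.457, -0.002, 0.001]
ft_force: [-0.2, -0.4, 0.5]
width: 0.0872
```

```bash
python3 - <<'E'
from h import *
st()
go([.527,.1345,.27],rot(54,0))
E
```

```text
t 18.8 tcp [0.5268 0.1372 0.2983] grasp [0.5268 0.1372 0.3173] F [-0.22 -0.36  0.53] M [-0.04 -0.03  0.05] w 0.0872 j [-0.87  0.12  0.59  1.58 -0.07  1.46 -0.9 ]
[[0.583, 0.813, -0.003], [0.813, -0.583, -0.004], [-0.005, -0.0, -1.0]]
shift [-0.0018  0.0018  0.0473] rot [-0.     0.005  0.006] rows 0.9 |t 18.8 j [-0.87  0.12  0.59  1.58 -0.07  1.46 -0.9 ]
```

Lower so the tips sit just above the cap top, then look.

Call:
{"api": "step_arm", "payload": {"increments": [[[-0.002,0.002,0.025],[0,0.005,0.006]],[[-0.002,0.002,0.047],[0,0.005,0.006]],[[-0.002,0.002,0.047],[0,0.005,0.006]]]}}

```text
time: 19.1
ee_pos: [0.526, 0.1322, 0.249]
eef_rot: [0.892, 0.452, -0.002, -0.0]
ft_force: [-0.3, 0.8, -0.0]
width: 0.0871
```

```bash
python3 - <<'E'
from h import *
shot("c1",[("scene",(290,140,370,220)),("top",(180,190,260,270))])
st()
for n in("scene","top"):
    c=dict(np.load(n+"_c1.npz"));K=c["camera_matrix"];E=c["extrinsics"]
    from bench import r
    s=r.read_state();M=R.from_quat(s['eef_rot']).as_matrix();p=np.array(s['ee_pos'])
    for o in(0,.0435,-.0435):
        q=E[:3,:3].T@(p+M[:,1]*o-E[:3,3]);print(n,o,(K[0,0]*q[0]/-q[2]+K[0,2]).round(1),(K[1,1]*-q[1]/-q[2]+K[1,2]).round(1))
E
```

```text
t 19.2 tcp [0.5273 0.1331 0.2521] grasp [0.5273 0.1331 0.2711] F [ 0.19 -0.17  1.  ] M [ 0.   -0.09  0.01] w 0.0865 j [-0.86  0.14  0.59  1.66 -0.08  1.36 -0.89]
[[0.59, 0.807, 0.001], [0.807, -0.59, 0.001], [0.001, 0.0, -1.0]]
scene 0 331.9 177.5
scene 0.0435 321.0 185.3
scene -0.0435 342.6 169.9
top 0 218.2 230.1
top 0.0435 227.9 216.4
top -0.0435 208.4 243.9
```

View pics/c1.png

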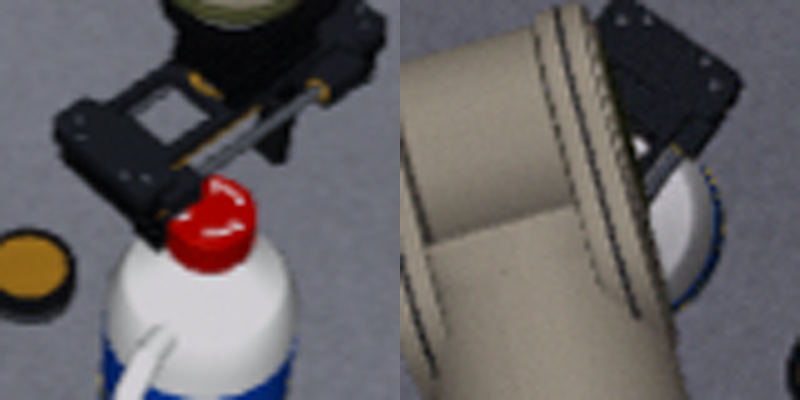

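```bash
python3 - <<'E'
from h import *
go([.528,.1345,.226],rot(54,0))
E
```

```text
shift [ 0.0015 -0.0003  0.0451] rot [ 0.    -0.001 -0.003] rows 0.9 |t 19.2 j [-0.86  0.14  0.59  1.66 -0.08  1.36 -0.89]
```

Call:
{"api": "step_arm", "payload": {"increments": [[[0.0015,0,0.015],[0,0,0]],[[0.0015,0,0.03],[0,0,0]],[[0.0015,0,0.043],[0,0,0]],[[0.0015,0,0.045],[0,0,0]]]}}

```text
time: 19.6
ee_pos: [0.5277, 0.134, 0.2058]
eef_rot: [0.892, 0.453, -0.0, -0.0]
ft_force: [-0.1, -0.2, 0.6]
width: 0.0869
```

Call:
{"api": "step_arm", "payload": {"increments": [[[0,0,0],[0,0,0]],[[0,0,0],[0,0,0]],[[0,0,0],[0,0,0]],[[0,0,0],[0,0,0]],[[0,0,0],[0,0,0]]], "hand": 1, "grip_force": 4}}

```text
time: 20.1
ee_pos: [0.5278, 0.1341, 0.2061]
eef_rot: [0.892, 0.453, -0.0, -0.0]
ft_force: [-1.4, 1.1, 1.4]
width: 0.055
```

```bash
python3 - <<'E'
from h import *
st()
E
```

```text
t 20.1 tcp [0.5278 0.1341 0.2061] grasp [0.5278 0.1341 0.2251] F [-1.37  1.1   1.36] M [0.19 0.4  0.02] w 0.055 j [-0.86  0.17  0.59  1.73 -0.1   1.27 -0.87]
[[0.59, 0.807, -0.0], [0.807, -0.59, 0.0], [0.0, -0.0, -1.0]]
```

Call:
{"api": "step_arm", "payload": {"increments": [[[0,-0.001,0],[0,0,0]],[[0,-0.002,0],[0,0,0]],[[0,-0.002,0],[0,0,0]]]}}

```text
time: 20.4
ee_pos: [0.5262, 0.1351, 0.2061]
eef_rot: [0.892, 0.453, -0.0, -0.0]
ft_force: [1.6, -1.4, -0.8]
width: 0.0543
```

```bash
python3 - <<'E'
from h import *
st()
E
```

```text
t 20.4 tcp [0.5262 0.1351 0.2061] grasp [0.5262 0.1351 0.2251] F [ 1.55 -1.37 -0.79] M [-0.25 -0.29  0.03] w 0.0543 j [-0.86  0.17  0.59  1.73 -0.1   1.27 -0.88]
[[0.59, 0.807, -0.0], [0.807, -0.59, 0.0], [-0.0, -0.0, -1.0]]
```

Call:
{"api": "step_arm", "payload": {"increments": [[[0,0.001,0],[0,0,0]],[[0,0.001,0],[0,0,0]],[[0,0.001,0],[0,0,0]],[[0,0.001,0],[0,0,0]],[[0,0.001,-0.01],[0,0,0]]], "hand": -1}}

```text
time: 20.9
ee_pos: [0.5263, 0.1344, 0.2154]
eef_rot: [0.892, 0.453, -0.001, -0.0]
ft_force: [-0.2, 0.3, 0.7]
width: 0.084
```

Call:
{"api": "step_arm", "payload": {"increments": [[[0,0,0],[0,0,-0.14]],[[0,0,0],[0,0,-0.28]],[[0,0,0],[0,0,-0.42]],[[0,0,0],[0,0,-0.56]],[[0,0,0],[0,0,-0.7]]]}}

```text
time: 21.4
ee_pos: [0.5265, 0.1345, 0.2162]
eef_rot: [0.68, 0.733, -0.001, -0.0]
ft_force: [0.7, -0.2, -0.1]
width: 0.0869
```

Call:
{"api": "step_arm", "payload": {"increments": [[[0,0,0],[0,0,-0.14]],[[0,0,0],[0,0,-0.28]],[[0,0,0],[0,0,-0.42]],[[0,0,0],[0,0,-0.56]],[[0,0,0],[0,0,-0.7]]]}}

```text
time: 21.9
ee_pos: [0.5267, 0.1346, 0.217]
eef_rot: [0.385, 0.923, -0.0, -0.0]
ft_force: [0.1, -0.4, 1.0]
width: 0.0871
```

```bash
python3 - <<'E'
from h import *
st()
go([.5267,.1346,.226],rot(144,0))
E
```

```text
t 21.9 tcp [0.5267 0.1346 0.217 ] grasp [0.5267 0.1346 0.236 ] F [ 0.11 -0.39  0.96] M [ 0.01 -0.14 -0.01] w 0.0871 j [-0.75  0.16  0.47  1.71 -0.07  1.29  0.51]
[[-0.703, 0.711, -0.001], [0.711, 0.703, -0.0], [0.0, -0.001, -1.0]]
shift [-0.0001  0.      0.01  ] rot [-0.001 -0.001 -0.162] rows 1.1 |t 21.9 j [-0.75  0.16  0.47  1.71 -0.07  1.29  0.51]
```

Call:
{"api": "step_arm", "payload": {"increments": [[[0,0,0.01],[0,0,0]],[[0,0,0.01],[0,0,0]],[[0,0,0.01],[0,0,0]],[[0,0,0.01],[0,0,0]],[[0,0,0.01],[0,0,0]]], "hand": 1, "grip_force": 4}}

```text
time: 22.4
ee_pos: [0.5267, 0.1346, 0.2072]
eef_rot: [0.386, 0.923, -0.0, -0.0]
ft_force: [-1.5, -1.4, 0.1]
width: 0.0548
```

Call:
{"api": "step_arm", "payload": {"increments": [[[0,0,0],[0,0,0]],[[0,0,0],[0,0,0]]]}}

```text
time: 22.6
ee_pos: [0.5266, 0.1346, 0.2072]
eef_rot: [0.386, 0.923, -0.0, -0.0]
ft_force: [0.1, -0.9, -0.7]
width: 0.0539
```

```bash
python3 - <<'E'
from h import *
st()
E
```

```text
t 22.6 tcp [0.5266 0.1346 0.2072] grasp [0.5267 0.1346 0.2262] F [ 0.05 -0.87 -0.69] M [-0.06 -0.03  0.03] w 0.0539 j [-0.75  0.16  0.47  1.72 -0.08  1.27  0.51]
[[-0.702, 0.712, -0.001], [0.712, 0.702, -0.0], [0.0, -0.001, -1.0]]
```

Call:
{"api": "step_arm", "payload": {"increments": [[[0,0,0],[0,0,0]],[[0,0,0],[0,0,0]],[[0,0,0],[0,0,0]],[[0,0,0.002],[0,0,0]],[[0,0,0.002],[0,0,0]]], "grip_force": 50}}

```text
time: 23.1
ee_pos: [0.5267, 0.1346, 0.2056]
eef_rot: [0.386, 0.923, -0.0, -0.0]
ft_force: [-2.9, -0.4, 6.7]
width: 0.0534
```

Call:
{"api": "step_arm", "payload": {"increments": [[[0,0,0.002],[0,0,0]],[[0,0,0.003],[0,0,0]],[[0,0,0.004],[0,0,0]],[[0,0,0.004],[0,0,0]]]}}

```text
time: 23.5
ee_pos: [0.5268, 0.1346, 0.2026]
eef_rot: [0.386, 0.923, 0.0, -0.0]
ft_force: [-5.2, -0.6, 10.1]
width: 0.0536
```

```bash
python3 - <<'E'
from h import *
st()
E
```

```text
t 23.5 tcp [0.5268 0.1346 0.2026] grasp [0.5268 0.1346 0.2216] F [-5.22 -0.61 10.08] M [-0.3   0.99  0.01] w 0.0536 j [-0.75  0.17  0.47  1.73 -0.08  1.26  0.51]
[[-0.702, 0.712, -0.0], [0.712, 0.702, 0.001], [0.001, 0.0, -1.0]]
```

Call:
{"api": "step_arm", "payload": {"increments": [[[0,0,0.001],[0,0,0]],[[0,0,0.002],[0,0,0]],[[0,0,0.0025],[0,0,0]],[[0,0,0.0025],[0,0,0]]]}}

```text
time: 23.9
ee_pos: [0.527, 0.1347, 0.2014]
eef_rot: [0.386, 0.923, 0.001, -0.0]
ft_force: [-5.3, -1.5, 12.6]
width: 0.0534
```

```bash
python3 - <<'E'
from h import *
st()
E
```

```text
t 23.9 tcp [0.527  0.1347 0.2014] grasp [0.5269 0.1346 0.2204] F [-5.26 -1.5  12.59] M [-0.36  1.15 -0.04] w 0.0534 j [-0.75  0.17  0.47  1.73 -0.08  1.26  0.51]
[[-0.702, 0.712, 0.0], [0.712, 0.702, 0.001], [0.001, 0.001, -1.0]]
```

Call:
{"api": "step_arm", "payload": {"increments": [[[0,0,0.002],[0,0,0]],[[0,0,0.002],[0,0,-0.1]],[[0,0,0.002],[0,0,-0.2]],[[0,0,0.002],[0,0,-0.3]],[[0,0,0.002],[0,0,-0.4]]]}}

```text
time: 24.4
ee_pos: [0.5279, 0.1354, 0.2013]
eef_rot: [0.193, 0.981, 0.002, 0.001]
ft_force: [-3.0, 1.0, 12.4]
width: 0.053
```

```bash
python3 - <<'E'
from h import *
st()
E
```

```text
t 24.4 tcp [0.5279 0.1354 0.2013] grasp [0.5279 0.1354 0.2203] F [-2.96  1.04 12.38] M [ 0.2   0.54 -0.12] w 0.053 j [-0.72  0.17  0.43  1.73 -0.07  1.26  0.91]
[[-0.926, 0.379, 0.003], [0.379, 0.926, 0.004], [-0.002, 0.005, -1.0]]
```

Call:
{"api": "step_arm", "payload": {"increments": [[[0,0,0.002],[0,0,-0.1]],[[0,0,0.002],[0,0,-0.2]],[[0,0,0.002],[0,0,-0.3]],[[0,0,0.002],[0,0,-0.4]],[[0,0,0.002],[0,0,-0.5]]]}}

```text
time: 24.9
ee_pos: [0.5279, 0.1362, 0.2008]
eef_rot: [-0.058, 0.998, 0.003, 0.002]
ft_force: [-7.5, -0.4, 14.2]
width: 0.0535
```

Call:
{"api": "step_arm", "payload": {"increments": [[[0,0,0.002],[0,0,-0.12]],[[0,0,0.002],[0,0,-0.24]],[[0,0,0.002],[0,0,-0.36]],[[0,0,0.002],[0,0,-0.48]],[[0,0,0.002],[0,0,-0.6]]]}}

```text
time: 25.4
ee_pos: [0.5281, 0.1361, 0.2007]
eef_rot: [-0.353, 0.936, 0.002, 0.003]
ft_force: [-6.9, -1.4, 15.9]
width: 0.0529
```

```bash
python3 - <<'E'
from h import *
shot("c2",[("scene",(290,140,370,220)),("top",(180,190,260,270))])
st()
E
```

```text
t 25.5 tcp [0.5283 0.1359 0.2007] grasp [0.5282 0.1358 0.2197] F [-7.19 -2.35 16.08] M [-0.71  1.44  0.05] w 0.0533 j [-0.63  0.16  0.33  1.73 -0.06  1.25  2.01]
[[-0.752, -0.66, 0.005], [-0.66, 0.752, 0.006], [-0.008, 0.001, -1.0]]
```

View pics/c2.png

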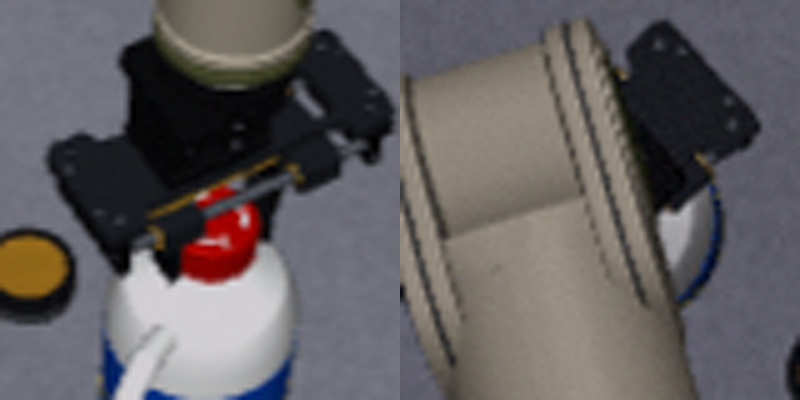

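Call:
{"api": "step_arm", "payload": {"increments": [[[0,0,-0.002],[0,0,0]],[[0,0,-0.005],[0,0,0]],[[0,0,-0.008],[0,0,0]],[[0,0,-0.011],[0,0,0]]]}}

```text
time: 25.9
ee_pos: [0.5279, 0.1354, 0.2112]
eef_rot: [-0.352, 0.936, 0.002, 0.003]
ft_force: [-2.3, -2.6, -2.3]
width: 0.0531
```

```bash
python3 - <<'E'
from h import *
st()
E
```

```text
t 25.9 tcp [0.5279 0.1354 0.2112] grasp [0.5278 0.1353 0.2302] F [-2.29 -2.55 -2.32] M [-0.36  0.16 -0.01] w 0.0531 j [-0.63  0.16  0.34  1.71 -0.06  1.28  2.01]
[[-0.752, -0.659, 0.004], [-0.659, 0.752, 0.005], [-0.007, 0.001, -1.0]]
```

Call:
{"api": "step_arm", "payload": {"increments": [[[0,0,-0.008],[0,0,0]],[[0,0,-0.018],[0,0,0]],[[0,0,-0.028],[0,0,0]],[[0,0,-0.038],[0,0,0]],[[0,0,-0.048],[0,0,0]]]}}

```text
time: 26.4
ee_pos: [0.5279, 0.1353, 0.2605]
eef_rot: [-0.352, 0.936, 0.002, 0.003]
ft_force: [0.6, 0.6, -1.5]
width: 0.0537
```

Call:
{"api": "step_arm", "payload": {"increments": [[[0,0,-0.015],[0,0,0]],[[0,0,-0.03],[0,0,0]],[[0,0,-0.045],[0,0,0]],[[0,0,-0.045],[0,0,0]],[[0,0,-0.045],[0,0,0]]]}}

```text
time: 26.9
ee_pos: [0.5277, 0.1351, 0.3055]
eef_rot: [-0.352, 0.936, 0.002, 0.003]
ft_force: [0.7, -0.5, -0.7]
width: 0.0536
```

```bash
python3 - <<'E'
from h import *
shot("c3",[("scene",(190,90,390,270)),("top",(180,150,380,330))])
st()
E
```

```text
t 27.0 tcp [0.5274 0.135  0.3046] grasp [0.5273 0.1349 0.3236] F [ 0.02 -0.22 -0.71] M [ 0.05 -0.14  0.06] w 0.0535 j [-0.64  0.11  0.34  1.56 -0.04  1.47  1.99]
[[-0.752, -0.659, 0.004], [-0.659, 0.752, 0.005], [-0.006, 0.001, -1.0]]
```

View pics/c3.png

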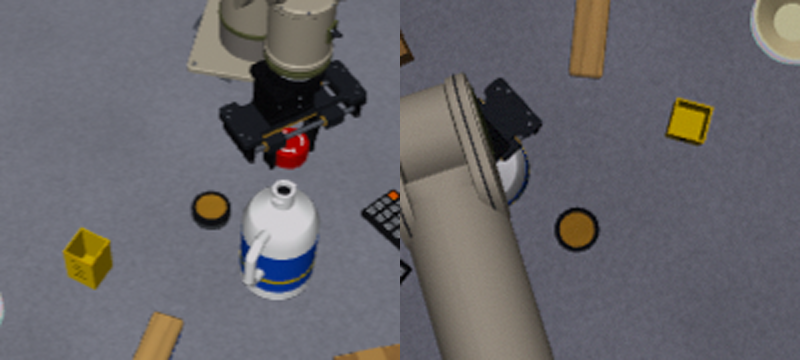

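```bash
python3 - <<'E'
from h import *
S=dict(np.load("scene_c3.npz"));print(plane(S,[(332,184)],.225))
from bench import r
s=r.read_state();print(s['time'],np.abs(s['joint_vel']).max(),s['width'])
print(r.close_job())
E
```

```text
[[0.52990052 0.13545449 0.225     ]]
27.0 0.002130237788783426 0.05351408756280572
the job is handed in; nothing more can be done
None
```

The job is handed in at 27 s of the 72 s allowed. The cup stands mouth-up on the counter, and the gripper holds the cap above the open jug. No verdict is reported, so what follows rests on my own last checks.

- **Cup:** I turned it in two quarter-turns with a regrasp on its side. I lowered it until it pressed on the counter with about 4 N, then released it. It stands about 12 cm from where it started, inside the 20 cm allowed, and the last picture still shows it mouth-up.
- **Cap:** I centred the gripper on it with two light test grips at different angles. Then I gripped at 50 N, pressed with 12–16 N (about 6 mm of travel), turned 87° anticlockwise and lifted straight up.
- **End state:** The cap is held level with its centre about 95 mm above the mouth. The fingers read 53.5 mm on the 54 mm cap, the outside force is under 1 N and the arm is at rest.
- **Jug and bystanders:** The jug is upright. Its mouth measures (0.530, 0.135), within about 3 mm of the cap axis, so I saw no shift. The bystanders in view, the tin, brush and bowls, look undisturbed. I did not re-measure the others.
- **Disagreements:** The two cameras differed by about 7 mm in x on the cap position, so I settled it by touch. One attempt to regrasp the cup farther out ran into a wrist joint limit. I moved the lying cup closer to the robot and finished the turn from there.

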